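# Cycle the bonding press: unload the finished riser block, load and shut in the next

## Robot

A 6-joint arm with a two-finger parallel gripper is mounted at the origin on the work surface; the furniture and walls round the work are solid. World frame = base frame: x ahead of the robot, y to its left, z up, the work surface at z = 0. Lengths are in m, angles in rad, forces in N, time in s.
With the tool pointing down it reaches from about 0.275 to 1 m from the base axis. Payload 8.4 kg.
Tool frame: the origin (TCP) lies midway between the tips of the shut fingers; the grasp point (between the pads) lies 19 mm behind it (bot.pinch_z is the distance from the TCP to the grasp point, in m); z points along the fingers, y is the line along which they close (so a half turn about z gives the same grasp; the last joint's range is limited). The gripper opens to 85 mm and grips with 20 to 120 N. Pads are 22 mm wide; open, the fingers measure 114 mm over their backs; the gripper's body (76 mm by 85 mm) begins 54 mm behind the grasp point. The pads swing forward as they close: fully open they stand 13 mm farther back than shut.
Start: joints at [-0.002, 0.353, 1.633, -0, 1.155, -0.002], TCP at [0.625, -0, 0.231] pointing down, gripper open.
Joint ranges: [-2.63, 2.63], [-0.92, 2.1], [0.06, 2.66], [-1.3, 4.44], [0, 2.69], [-3.02, 3.02]. Speed limits (rad/s): [2.22, 2.22, 2.79, 3.14, 3.14, 3.14].

## Interface

Orientations are given as a unit quaternion [x, y, z, w].
In Python, from cell import bot gives the robot as it stands.
- The arm moves only by the tool servo_tool, never from a script. Its argument "plan" is a list of rows, each a list of 7 numbers: the shift along the tool's x, y, z in m, then the turn, a rotation vector about the tool's x, y, z in degrees, then the opening, from 0 (shut) to 1 (fully open). In form: [[x, y, z, ax, ay, az, jaw], ...]. A call has 1 to 20 rows; each row is the pose to reach, as a shift and turn from the pose commanded when the call began, along the tool's axes at that moment; what a row does not reach only later rows make up. A row lasts 1/10 s, in which the tool goes at most 50 mm and 8.59 degrees, less where a joint would pass 70% of its speed; a pose out of reach is approached as far as the arm can. A call with a gripper value outside its range is refused whole. The fingers move at their own pace and stop on an object; the grip force is fixed at half the most. Time passes only in rows, so rows that repeat a pose let the fingers close. It gives the time, the measured TCP pose, the force, the opening and the grip force at its end, in the units of the state.
- bot.state(): the state, without advancing time (a new reading comes with each control period).
- bot.read_camera(name): name is "scene" or "side" or "wrist"; returns the picture (400x640x3 uint8, blue, green, red); there is no depth.
- bot.camera_info(name): a dict with "mtx" (3x3 intrinsics, pixels), "xyz" and "attitude" of the camera in the world. Camera axes: x right, y down, z forward; pixel columns grow to the right and rows downward; lengths in m; the calibration is good to about 2 mm. The wrist camera is an equidistant fisheye: a pixel r from the principal point sees the ray r / f radians off the axis. A picture is of the moment at which its call begins: read the wrist's pose just before it. camera_info takes no time and is no camera call; for the wrist camera it gives the pose at the moment of the call.
- bot.hand_in(): hands the job in; it is judged then, once.
The state is a dict: "time_s": time; "qpos": joint angles; "joint_vel": joint speeds; "tau": joint torques, N m; "ee_pos": TCP position; "orientation": TCP orientation; "ft_force": force on the tool from outside, world axes, zero at the start; "wrist_torque": the same for the moment, N m; "grip_width": finger opening in m; "gripper_force": force on a finger pad.
Only numpy, scipy, OpenCV 4.12 (cv2) and the standard library are available. Lean on these libraries where they do the work, as an engineer would, in place of code of your own. Each camera call takes 0.05 s, during which the arm holds its last target. There are 200 camera calls.

## Task

Run one cycle of the bonding press: press its release button so that the lid springs fully open, take out the finished riser block and lay it flat on the bare board at the right of the bench. Then stack the next block flat and square in the pocket - the thick body first, then every thin plywood spacer that is on the bench, last the round-cornered top plate - and swing the lid shut until it latches with its sprung plate pressing on the top. Leave the tape measure alone.

Things in the scene. Friction and masses are not known exactly. Their poses are not given: they have to be found in the camera images.
- press: the bonding press, fixed on the bench: a plywood base 280 x 150 x 15 mm with a sheet-aluminium pocket, a grey hinged lid and a latch with a push button. Origin under the pocket's centre at bench level; x runs along the pocket from button end (-x) to hinge end (+x), z up. Layers go in from straight above, their 110 mm along press x, either way round, either face up.
- pocket (a point): centre of the pocket's floor, 15 mm above the bench. The pocket is 114 (press x) by 64 mm (press y): 2 mm to spare round each layer. Its 5 mm walls rise 57 mm above the floor, then flare out 5 mm over 10 mm more as a lead-in. End walls are complete; each long side has walls only along its last 20 mm, leaving 74 mm in the middle open for fingers down to the base (75 mm either side of the middle).
- release (a joint): angle of the latch rocker, rad: 0 at rest, 0.14 with the button fully down. A spring returns it. The lid is let go at about 0.07.
- button_top (a point): centre of the top of the round black release button (36 mm across), 138 mm from the pocket's centre towards press -x, 70 mm above the bench. It goes down 7 mm; fully down takes about 5 N. The latch hook stands 40 mm from it towards the lid, up to 120 mm above the bench.
- lid (a joint): lid angle, rad: 0 shut and latched, 1.90 fully open at its stop, past upright. When unlatched, a spring (about 0.35 N m) drives it open. To shut it, get behind its outer face and swing it over and down to about -0.01 (stop at -0.02), where the hook snaps over its lip; the end takes about 10 N at the free edge as the sprung plate meets the stack. Let go unlatched, it opens again.
- lid_hinge (a point): middle of the lid's hinge axis, 95 mm from the pocket's centre towards press +x, 96 mm above the bench; the axis runs along press y.
- lid_edge (a point): middle of the lid's free edge on its outer face (the upper one when shut), 172 mm from the hinge axis, 5 mm outside the lid's middle plane. The lid is 70 mm wide and 10 mm thick, with a 6 mm high rib along each side of the outer face and 54 mm of flat face between them.
- plate: the sprung pressure plate under the lid, a steel plate 66 x 44 mm with a thin rubber face, carried on the lid; origin at the middle of its pressing face. It gives way up to 24 mm against 5 to 8 N.
- finished: the finished riser block of the last cycle, in the pocket at the start: 110 x 60 x 54 mm, 0.3 kg, wood with two plywood layers and a dark round-cornered top; origin at its centre (27 mm above its underside), x along the 110 mm, y along the 60 mm.
- board: the bare wooden board that takes finished blocks, fixed flat on the bench, 92 (x) x 240 (y) x 18 mm; origin at the centre of its underside.
- body: thick body of the next block, a square-cornered beech block 110 x 60 x 24 mm, 0.13 kg, lying flat on the bench; origin at its centre (12 mm above its underside), x along the 110 mm, y along the 60 mm.
- spacer0: thin square-cornered birch-plywood sheet, 110 x 60 x 9 mm, 60 g, lying flat on the bench; origin at its centre (4.5 mm above its underside), x along the 110 mm, y along the 60 mm. Either face may be up. One to three such spacers are present; an absent one reads None from the start.
- spacer1: thin square-cornered birch-plywood sheet, 110 x 60 x 9 mm, 60 g, lying flat on the bench; origin at its centre (4.5 mm above its underside), x along the 110 mm, y along the 60 mm. Either face may be up. One to three such spacers are present; an absent one reads None from the start.
- spacer2: thin square-cornered birch-plywood sheet, 110 x 60 x 9 mm, 60 g, lying flat on the bench; origin at its centre (4.5 mm above its underside), x along the 110 mm, y along the 60 mm. Either face may be up. One to three such spacers are present; an absent one reads None from the start.
- top: top plate of the next block, dark hardwood with four rounded corners (radius 18 mm), 110 x 60 x 12 mm, 70 g, lying flat on the bench; origin at its centre (6 mm above its underside), x along the 110 mm, y along the 60 mm. Either face may be up.
- tape_measure: yellow tape measure standing on the bench, 38 x 85 x 64 mm, origin under its centre; not part of the job.
There are look-alikes about, which are no part of the job. What is shaped like the spacer0 but purple is not meant.

How it is judged:
By the outcome, as a careful person would: the job done as asked, in the order asked, and still so for the second after the job is handed in, with the robot touching nothing.
Of spacer0, spacer1, spacer2 only 1 to 3 are there at a start; the rules pass over those that are not, and their reading is None.
At some moment in a run one of body, spacer0, spacer1, spacer2, top may be knocked a few centimetres aside while the robot is not near it.
Once in a run the grip may slacken for a moment while it holds something.
It also fails if it takes over 210 s, if anything falls off the work surface, if the arm or the gripper's body presses on something with over 40 N, if the wrist force passes 120 N, or if a joint passes its speed limit or range.

## Working session

There is one attempt and no reset: what is moved stays moved. The work goes in short steps, Python scripts to look and compute and a tool call to move; the robot and the scene stay as the last step left them, time stands still between calls to the robot, and variables do not carry over. Pictures are saved under pics/ and viewed, at most 14 in all, crops included, and the job is handed in when it is done.

Besides the shell and the picture viewer there is one more tool, called after "Call:" as name([rows], argument=value, ...), one row to a line, values as JSON. servo_tool: Moves the arm, as the interface text tells. Its arguments: {"type":"object","properties":{"plan":{"type":"array","items":{"type":"array","items":{"type":"number"}}}},"required":["plan"]}

```bash
ls; mkdir -p pics
python3 - <<'E'
from cell import bot
import cv2
print(bot.state())
for n in ("scene","side","wrist"):
    print(n,bot.camera_info(n)); cv2.imwrite(f"pics/{n}0.png",bot.read_camera(n))
E
```

```text
pics
{'time_s': 0.0, 'qpos': array([-2.40493468e-03,  3.53582370e-01,  1.63415061e+00,  1.40613083e-06,
        1.15522469e+00, -2.40107266e-03]), 'joint_vel': array([-0.00098085,  0.00103759,  0.00152467, -0.00091619, -0.00147943,
        0.00061309]), 'tau': array([-2.03471049e-03, -6.05236173e+01, -3.42063046e+01, -2.62302356e-04,
        9.48130677e-03,  3.61521288e-06]), 'ee_pos': array([ 6.24509695e-01, -1.46271715e-06,  2.30595723e-01]), 'orientation': array([ 7.07108183e-01,  7.07105050e-01, -4.80990705e-04, -4.84219498e-04]), 'ft_force': array([ 0.10505045, -0.00328472,  0.18778885]), 'wrist_torque': array([ 0.00983697, -0.0382627 , -0.00631183]), 'gripper_force': 0.0, 'grip_width': 0.08531600908494634}
scene {'mtx': array([[458.72469756,   0.        , 322.77056472],
       [  0.        , 458.72469756, 194.94871671],
       [  0.        ,   0.        ,   1.        ]]), 'xyz': array([-0.01293255,  0.97707145,  1.2237164 ]), 'attitude': array([-0.23696015,  0.89185464, -0.37182792,  0.10094152])}
side {'mtx': array([[379.42181026,   0.        , 317.59069746],
       [  0.        , 379.42181026, 198.4705905 ],
       [  0.        ,   0.        ,   1.        ]]), 'xyz': array([0.55338573, 0.95696484, 0.55132579]), 'attitude': array([ 0.00093455,  0.84889616, -0.52855173, -0.00273896])}
wrist {'mtx': array([[309.70691629,   0.        , 323.05394991],
       [  0.        , 309.70691629, 200.24950206],
       [  0.        ,   0.        ,   1.        ]]), 'xyz': array([0.62592278, 0.07505996, 0.37339557]), 'attitude': array([ 9.88469322e-01,  1.00754218e-04, -7.45968373e-04,  1.51419392e-01])}
```

View images.

View pics/scene0.png

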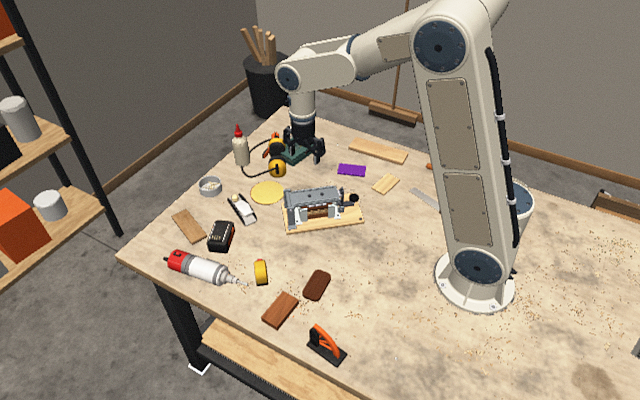

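View pics/side0.png

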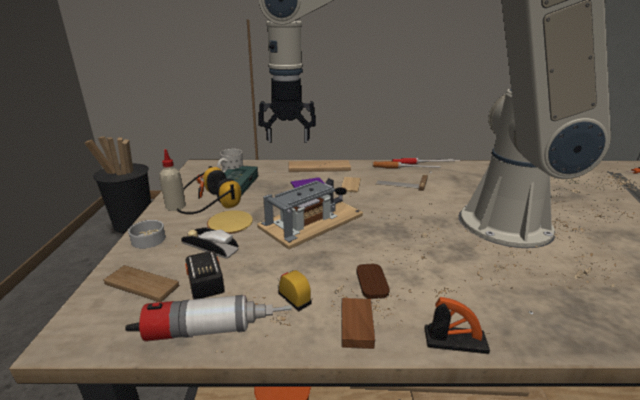

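View pics/wrist0.png

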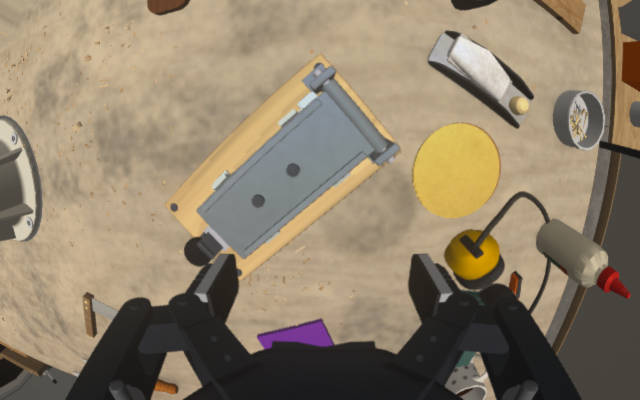

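```bash
cat > h.py <<'E'
from cell import bot
import cv2, numpy as np
from scipy.spatial.transform import Rotation as R
def ray(n,uv,info=None):
    i=info or bot.camera_info(n); K=i["mtx"]; d=(np.array(uv,float)-K[:2,2])/K[0,0]
    if n=="wrist":
        r=np.linalg.norm(d); d=np.r_[d/r*np.sin(r),np.cos(r)] if r>1e-9 else np.array([0,0,1.])
    else: d=np.r_[d,1]
    return i["xyz"],R.from_quat(i["attitude"]).apply(d)
def on(n,uv,z,info=None):
    o,d=ray(n,uv,info); return o+d*(z-o[2])/d[2]
def proj(n,P,info=None):
    i=info or bot.camera_info(n); K=i["mtx"]; c=R.from_quat(i["attitude"]).inv().apply(np.atleast_2d(P)-i["xyz"])
    if n=="wrist":
        r=np.hypot(c[:,0],c[:,1]); t=np.arctan2(r,c[:,2]); d=c[:,:2]/r[:,None]*t[:,None]
    else: d=c[:,:2]/c[:,2:]
    return d*K[0,0]+K[:2,2]
def tool(p,yaw):
    """commanded target world TCP pos, tool-down with tool-y (finger line) along world angle yaw(deg) -> row numbers"""
    s=bot.state(); r0=R.from_quat(s["orientation"])
    r1=R.from_matrix(np.array([[-np.sin(np.radians(yaw)),np.cos(np.radians(yaw)),0],[np.cos(np.radians(yaw)),np.sin(np.radians(yaw)),0],[0,0,-1]]).T)
    return np.round(r0.inv().apply(np.array(p)-s["ee_pos"]),4), np.round((r0.inv()*r1).as_rotvec(degrees=True),2)
def yaw():
    y=R.from_quat(bot.state()["orientation"]).apply([0,1,0]); return np.degrees(np.arctan2(y[1],y[0]))
def rect(n,img,box,z,thr,info=None):
    """thr(hsv)->mask inside box (u0,v0,u1,v1); minAreaRect on plane z: centre, size, angle deg of long side"""
    u0,v0,u1,v1=box; m=thr(cv2.cvtColor(img,cv2.COLOR_BGR2HSV)[v0:v1,u0:u1].astype(int)).astype(np.uint8)
    m=cv2.morphologyEx(m,cv2.MORPH_OPEN,np.ones((3,3),np.uint8))
    c=max(cv2.findContours(m,cv2.RETR_EXTERNAL,cv2.CHAIN_APPROX_NONE)[0],key=cv2.contourArea)[:,0]+[u0,v0]
    info=info or bot.camera_info(n)
    P=np.array([on(n,q,z,info)[:2] for q in c],np.float32)
    return rr(P),c
def rr(P):
    (x,y),(w,h),a=cv2.minAreaRect(np.array(P,np.float32)); 
    if w<h: w,h,a=h,w,a+90
    return [round(float(v),4) for v in (x,y,w,h,(a+90)%180-90)]
E
python3 - <<'E'
from h import *
for nm,n,uv in [("board","scene",(377,152)),("lightspacer","scene",(386,184)),("purple","scene",(351,170)),("brown","scene",(188,226)),("body","scene",(281,310)),("top","scene",(317,285)),("tape","scene",(260,272)),("btn","scene",(352,198)),
 ("light","side",(351,184)),("brown","side",(141,282)),("body","side",(357,322)),("top","side",(372,280)),("board","side",(319,166))]:
    print(nm,n,on(n,uv,0.01).round(3))
I=[("btn",.07,(197,251)),("hingeA",.096,(320,77)),("hingeB",.096,(386,151)),("base1",.015,(167,206)),("base2",.015,(321,56)),("base3",.015,(399,150)),("base4",.015,(244,278))]
for a,z,uv in I: print(a,on("wrist",uv,z).round(4))
im=[cv2.imread(f"pics/{n}0.png") for n in("scene","side")]
A=cv2.resize(im[0][120:220,310:470],(800,500),interpolation=3);cv2.imwrite("pics/cA.png",A)
B=np.hstack([cv2.resize(im[0][200:340,160:340],(450,350),interpolation=3),cv2.resize(im[1][260:400,90:220],(325,350),interpolation=3)])
cv2.imwrite("pics/cB.png",B)
E
```

```text
board scene [ 0.533 -0.417  0.01 ]
lightspacer scene [ 0.42  -0.258  0.01 ]
purple scene [ 0.575 -0.263  0.01 ]
brown scene [0.938 0.285 0.01 ]
body scene [0.467 0.403 0.01 ]
top scene [0.418 0.273 0.01 ]
tape scene [0.602 0.321 0.01 ]
btn scene [ 0.499 -0.125  0.01 ]
light side [ 0.429 -0.259  0.01 ]
brown side [0.942 0.279 0.01 ]
body side [0.472 0.401 0.01 ]
top side [0.426 0.272 0.01 ]
board side [ 0.54  -0.432  0.01 ]
btn [ 0.4789 -0.0821  0.07  ]
hingeA [0.6229 0.1012 0.096 ]
hingeB [0.6831 0.0352 0.096 ]
base1 [ 0.4168 -0.0456  0.015 ]
base2 [0.6232 0.1336 0.015 ]
base3 [0.7156 0.0251 0.015 ]
base4 [ 0.5162 -0.1501  0.015 ]
```

View pics/cA.png

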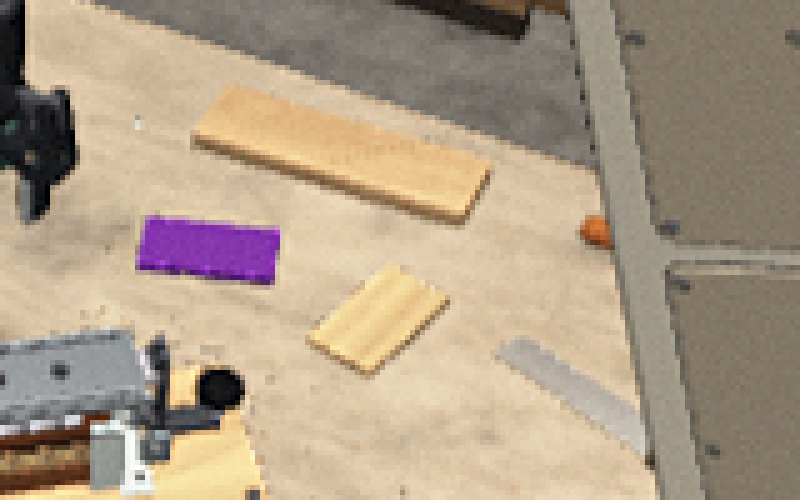

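View pics/cB.png

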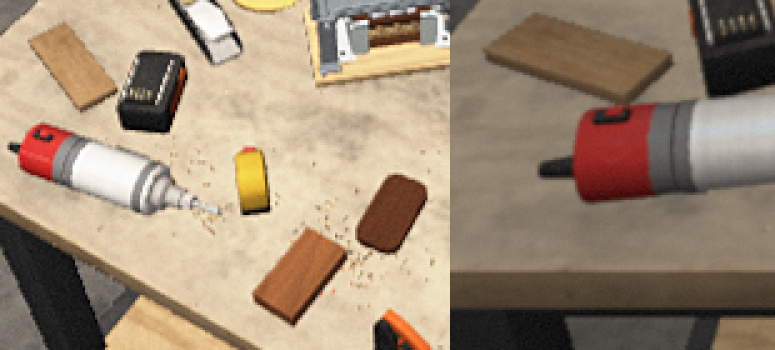

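Run:
```python
from h import *
s,d,w=[cv2.imread(f"pics/{n}0.png") for n in("scene","side","wrist")]
f=lambda x0,y0,k,pts:[(x0+x/k,y0+y/k) for x,y in pts]
# brown plank corners in cB left (scale 2.5, origin 160,200) top face
br=f(160,200,2.5,[(29,38),(64,23),(117,95),(82,108)])
li=f(310,120,5,[(308,340),(391,266),(449,299),(371,373)])
pu=f(310,120,5,[(145,217),(280,231),(274,283),(137,268)])
bo=f(310,120,5,[(228,86),(491,165),(466,220),(194,138)])
bd=f(160,200,2.5,[(311,229),(346,255),(291,310),(254,297)])
tp=f(160,200,2.5,[(392,174),(427,184),(398,252),(357,240)])
for n,p,z in [("brown",br,.015),("light",li,.009),("purple",pu,.009),("board",bo,.018),("body",bd,.024),("top",tp,.012)]:
    Q=np.array([on("scene",q,z)[:2] for q in p]); print(n,np.linalg.norm(np.roll(Q,-1,0)-Q,axis=1).round(3),rr(Q), )
```

```text
brown [0.053 0.17  0.049 0.165] [0.9304, 0.2876, 0.1729, 0.053, -23.4407]
light [0.111 0.056 0.107 0.057] [0.4206, -0.2603, 0.1108, 0.0574, 79.3315]
purple [0.109 0.063 0.109 0.062] [0.573, -0.2662, 0.1108, 0.0625, 20.5572]
board [0.237 0.075 0.238 0.077] [0.5282, -0.4217, 0.2409, 0.0774, 3.6023]
body [0.058 0.095 0.048 0.111] [0.4685, 0.4104, 0.1107, 0.0576, 80.1489]
top [0.048 0.107 0.053 0.108] [0.4175, 0.2722, 0.108, 0.0533, -80.1833]
```

Run:
```python
from h import *
u=np.array([np.cos(np.radians(41)),np.sin(np.radians(41)),0])
b=np.array([.479,-.082,0])-.004*u
print(tool(b+[0,0,.10],131))
```

```text
(array([-0.0846, -0.1485,  0.1309]), array([-3.00e-02, -7.00e-02, -1.31e+02]))
```

Call:
servo_tool([
  [-0.02,-0.04,0.03,0,0,-8.5,0],
  [-0.04,-0.08,0.06,0,0,-17,0],
  [-0.06,-0.12,0.07,0,0,-25.5,0],
  [-0.085,-0.149,0.08,0,0,-34,0],
  [-0.085,-0.149,0.08,0,0,-42.5,0],
  [-0.085,-0.149,0.08,0,0,-51,0],
  [-0.085,-0.149,0.08,0,0,-59.5,0],
  [-0.085,-0.149,0.08,0,0,-68,0],
  [-0.085,-0.149,0.08,0,0,-76.5,0],
  [-0.085,-0.149,0.08,0,0,-85,0],
  [-0.085,-0.149,0.08,0,0,-93.5,0],
  [-0.085,-0.149,0.08,0,0,-102,0],
  [-0.085,-0.149,0.08,0,0,-110.5,0],
  [-0.085,-0.149,0.08,0,0,-119,0],
  [-0.085,-0.149,0.08,0,0,-127.5,0],
  [-0.085,-0.149,0.08,0,0,-131,0],
  [-0.085,-0.149,0.1,0,0,-131,0],
  [-0.085,-0.149,0.13,0,0,-131,0],
  [-0.085,-0.149,0.145,0,0,-131,0],
  [-0.085,-0.149,0.145,0,0,-131,0],
])

```text
time_s: 2.15
ee_pos: [0.4743, -0.0847, 0.0844]
orientation: [-0.35, 0.937, 0.001, -0.002]
ft_force: [-1.1, -0.8, 0.2]
grip_width: 0.0
gripper_force: 0.0
```

Run:
```python
from h import *
print(bot.state()["qpos"],yaw()); cv2.imwrite("pics/w1.png",bot.read_camera("wrist"))
```

```text
[-1.79802012e-01  3.41177205e-01  2.05285369e+00 -3.17337829e-05
  7.51670861e-01 -2.46620965e+00] 131.00260196620755
```

View pics/w1.png

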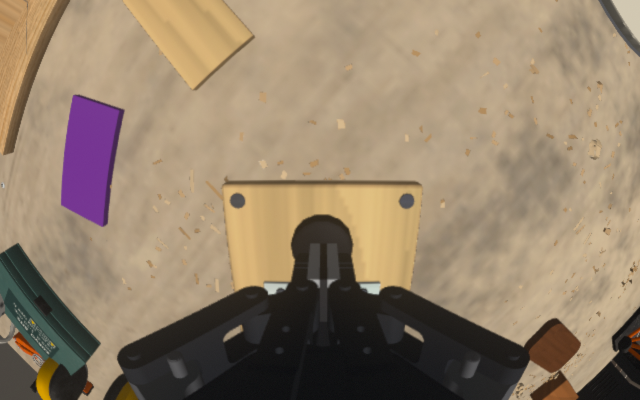

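Call:
servo_tool([
  [0,0,0.01,0,0,0,0],
  [0,0,0.016,0,0,0,0],
  [0,0,0.02,0,0,0,0],
  [0,0,0.023,0,0,0,0],
  [0,0,0.024,0,0,0,0],
  [0,0,0.024,0,0,0,0],
  [0,0,0.01,0,0,0,0],
  [0,0,-0.03,0,0,0,0.5],
  [0,0,-0.07,0,0,0,1],
  [0,0,-0.12,0,0,0,1],
  [-0.05,0,-0.16,0,0,0,1],
  [-0.1,0,-0.18,0,0,0,1],
  [-0.13,0,-0.18,0,0,0,1],
  [-0.13,0,-0.18,0,0,0,1],
  [-0.13,0,-0.18,0,0,0,1],
])

```text
time_s: 3.7
ee_pos: [0.5744, 0.001, 0.2662]
orientation: [-0.351, 0.936, -0.0, -0.0]
ft_force: [-0.1, -0.4, -0.1]
grip_width: 0.0855
gripper_force: 0.0
```

Run:
```python
from h import *
s=bot.state();i=bot.camera_info("wrist"); a=bot.read_camera("wrist"); b=bot.read_camera("side")
print(s["ee_pos"],i); cv2.imwrite("pics/w2.png",a); cv2.imwrite("pics/s2.png",b)
cv2.imwrite("pics/c2.png",np.vstack([a[:,:],])); cv2.imwrite("pics/s2c.png",cv2.resize(b[120:270,220:420],(800,600)))
```

```text
[0.57438228 0.0009789  0.26615224] {'mtx': array([[309.70691629,   0.        , 323.05394991],
       [  0.        , 309.70691629, 200.24950206],
       [  0.        ,   0.        ,   1.        ]]), 'xyz': array([ 0.51772553, -0.05112809,  0.40889801]), 'attitude': array([0.40921117, 0.89970804, 0.13842676, 0.06252761])}
```

View pics/w2.png

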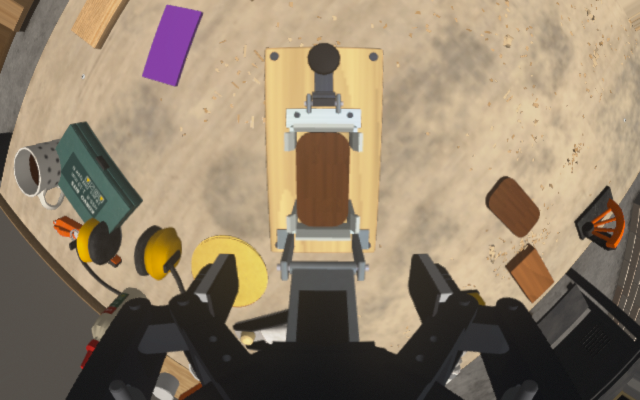

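Run:
```python
from h import *
i={'mtx':np.array([[309.70691629,0,323.05394991],[0,309.70691629,200.24950206],[0,0,1]]),'xyz':np.array([0.51772553,-0.05112809,0.40889801]),'attitude':np.array([0.40921117,0.89970804,0.13842676,0.06252761])}
im=cv2.imread("pics/w2.png")
r,c=rect("wrist",im,(290,125,356,235),.069,lambda h:(h[...,2]<130)&(h[...,1]>90)&(h[...,0]<20),i)
print("fin",r,c.min(0),c.max(0))
for a,z,uv in [("btn",.07,(323.5,58)),("b1",.015,(265,48)),("b2",.015,(383,48)),("hL",.096,(281,269)),("hR",.096,(368,269))]: print(a,on("wrist",uv,z,i).round(4))
# long base sides
L=[on("wrist",q,.015,i)[:2] for q in [(265,48),(269,190)]];Rr=[on("wrist",q,.015,i)[:2] for q in [(383,48),(378,190)]]
for l in(L,Rr): d=l[1]-l[0]; print(np.degrees(np.arctan2(d[1],d[0])))
m=im[110:235,285:361]
cv2.imwrite("pics/c2.png",cv2.resize(im[40:290,255:395],(336*1,600),interpolation=3))
```

```text
fin [0.5818, 0.0038, 0.1092, 0.0586, 40.8266] [296 133] [348 226]
btn [ 0.4775 -0.0852  0.07  ]
b1 [ 0.5077 -0.1563  0.015 ]
b2 [ 0.4101 -0.0445  0.015 ]
hL [0.6874 0.0321 0.096 ]
hR [0.6208 0.1087 0.096 ]
41.36672583851363
40.442618318641756
```

View pics/c2.png

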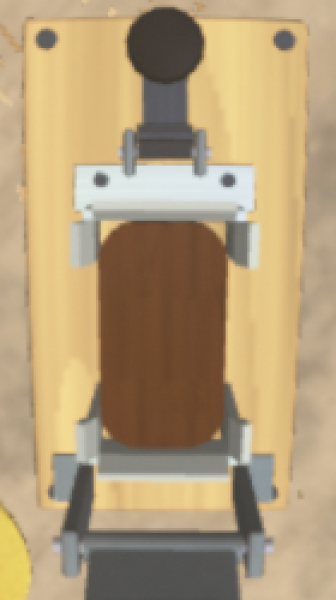

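Call:
servo_tool([
  [-0.008,-0.002,0.05,0,0,0,1],
  [-0.008,-0.002,0.1,0,0,0,1],
  [-0.008,-0.002,0.14,0,0,0,1],
  [-0.008,-0.002,0.17,0,0,0,1],
  [-0.008,-0.002,0.19,0,0,0,1],
  [-0.008,-0.002,0.21,0,0,0,1],
  [-0.008,-0.002,0.225,0,0,0,1],
  [-0.008,-0.002,0.236,0,0,0,1],
  [-0.008,-0.002,0.236,0,0,0,1],
  [-0.008,-0.002,0.236,0,0,0,0],
  [-0.008,-0.002,0.236,0,0,0,0],
  [-0.008,-0.002,0.236,0,0,0,0],
  [-0.008,-0.002,0.236,0,0,0,0],
  [-0.008,-0.002,0.236,0,0,0,0],
  [-0.008,-0.002,0.236,0,0,0,0],
])

```text
time_s: 5.3
ee_pos: [0.5817, 0.0044, 0.0314]
orientation: [-0.35, 0.937, 0.0, 0.0]
ft_force: [-2.4, 2.2, 5.5]
grip_width: 0.0594
gripper_force: 65.9
```

Call:
servo_tool([
  [0,0,-0.01,0,0,0,0],
  [0,0,-0.02,0,0,0,0],
  [0,0,-0.03,0,0,0,0],
  [0,0,-0.04,0,0,0,0],
  [0,0,-0.06,0,0,0,0],
  [0,0,-0.08,0,0,0,0],
  [0,0,-0.1,0,0,0,0],
  [0,0,-0.12,0,0,0,0],
  [0,0,-0.14,0,0,0,0],
  [0,0,-0.14,0,0,0,0],
])

```text
time_s: 6.3
ee_pos: [0.5835, 0.0039, 0.1738]
orientation: [-0.35, 0.937, -0.001, 0.003]
ft_force: [1.6, -1.3, -3.0]
grip_width: 0.0593
gripper_force: 72.5
```

Run:
```python
from h import *
s=bot.state(); print(s["ee_pos"],s["grip_width"],s["gripper_force"],s["qpos"],yaw())
for y in (3.6+90,3.6-90,-86): print(y,tool([.53,-.425,.2],y))
cv2.imwrite("pics/sc3.png",bot.read_camera("scene"))
cv2.imwrite("pics/w3.png",bot.read_camera("wrist"))
```

```text
[0.58354779 0.00389181 0.17375852] 0.059255711033192125 72.47376590967178 [ 4.21938505e-03  3.47456650e-01  1.78222907e+00 -2.43312104e-04
  1.00593536e+00 -2.28208285e+00] 131.0023861746336
93.6 (array([ 0.3217, -0.2886, -0.0265]), array([-0.14,  0.32, 37.4 ]))
-86.4 (array([ 0.3217, -0.2886, -0.0265]), array([  -0.41,   -0.18, -142.6 ]))
-86 (array([ 0.3217, -0.2886, -0.0265]), array([  -0.41,   -0.18, -143.  ]))
```

View pics/sc3.png

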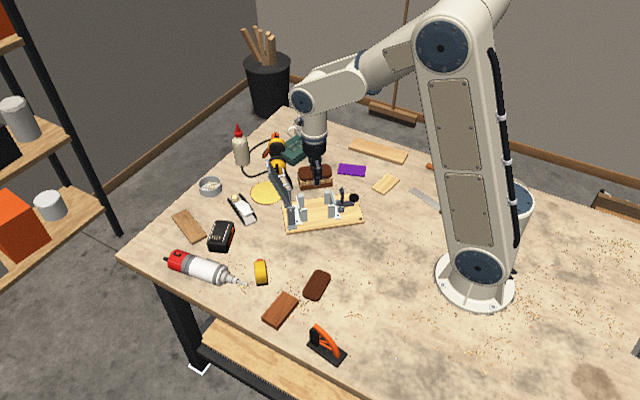

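Call:
servo_tool([
  [0.02,-0.018,-0.02,0,0,4,0],
  [0.05,-0.045,-0.025,0,0,8,0],
  [0.08,-0.072,-0.025,0,0,12,0],
  [0.11,-0.1,-0.025,0,0,16,0],
  [0.14,-0.127,-0.025,0,0,20,0],
  [0.17,-0.154,-0.025,0,0,24,0],
  [0.2,-0.18,-0.025,0,0,28,0],
  [0.23,-0.207,-0.025,0,0,32,0],
  [0.26,-0.234,-0.025,0,0,35,0],
  [0.29,-0.261,-0.025,0,0,37.4,0],
  [0.31,-0.28,-0.025,0,0,37.4,0],
  [0.322,-0.289,-0.025,0,0,37.4,0],
  [0.322,-0.289,-0.025,0,0,37.4,0],
  [0.322,-0.289,-0.025,0,0,37.4,0],
])

```text
time_s: 7.8
ee_pos: [0.5276, -0.4243, 0.1942]
orientation: [-0.031, 1.0, 0.001, -0.001]
ft_force: [-0.2, -0.4, -3.3]
grip_width: 0.0591
gripper_force: 72.2
```

Run:
```python
from h import *
import pickle
s=bot.state(); i=bot.camera_info("wrist"); a=bot.read_camera("wrist"); cv2.imwrite("pics/w4.png",a); pickle.dump(i,open("i4.pkl","wb"))
print(s["ee_pos"],s["grip_width"],yaw())
```

```text
[ 0.5276357  -0.42430487  0.19422763] 0.059062683948970365 93.62962693749267
```

View pics/w4.png

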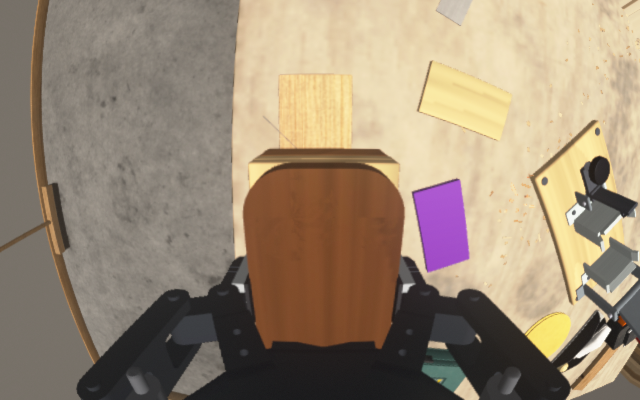

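Run:
```python
from h import *
import pickle; i=pickle.load(open("i4.pkl","rb")); a=cv2.imread("pics/w4.png")
A=on("wrist",(278,73.5),.018,i)[:2];B=on("wrist",(352,73.5),.018,i)[:2];C=on("wrist",(353,140),.018,i)[:2]
print(A,B,np.linalg.norm(A-B)); d=(C-B)/np.linalg.norm(C-B); w=A-B
print(np.degrees(np.arctan2(d[1],d[0])),np.degrees(np.arctan2(*(-w[::-1]))), "centre",(A+B)/2+d*.12)
r,c=rect("wrist",a,(405,50,530,150),.009,lambda h:(h[...,1]>75)&(h[...,2]>130),i); print("spacer",r)
cv2.imwrite("pics/c4.png",a[40:160,400:540])
```

```text
[ 0.42050257 -0.47796953] [ 0.41632961 -0.40315945] 0.07492637537425852
4.992279138409098 93.19268927361671 centre [ 0.53796086 -0.43012191]
spacer [0.4297, -0.2695, 0.1128, 0.0632, 79.0618]
```

Run:
```python
from h import *
a=cv2.imread("pics/w4.png"); b=bot.read_camera("side"); c=bot.read_camera("scene")
A=cv2.resize(a[55:175,225:375],(400,320),interpolation=3); B=cv2.resize(b[140:220,350:450],(400,320),interpolation=3)
C=cv2.resize(c[120:260,380:580],(400,280),interpolation=3);D=cv2.resize(c[120:190,320:420],(400,280),interpolation=3)
cv2.imwrite("pics/m5.png",np.vstack([np.hstack([A,B]),np.hstack([C,D])]))
cv2.imwrite("pics/side5.png",b);cv2.imwrite("pics/scene5.png",c)
```

```text
(no output)
```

View pics/m5.png

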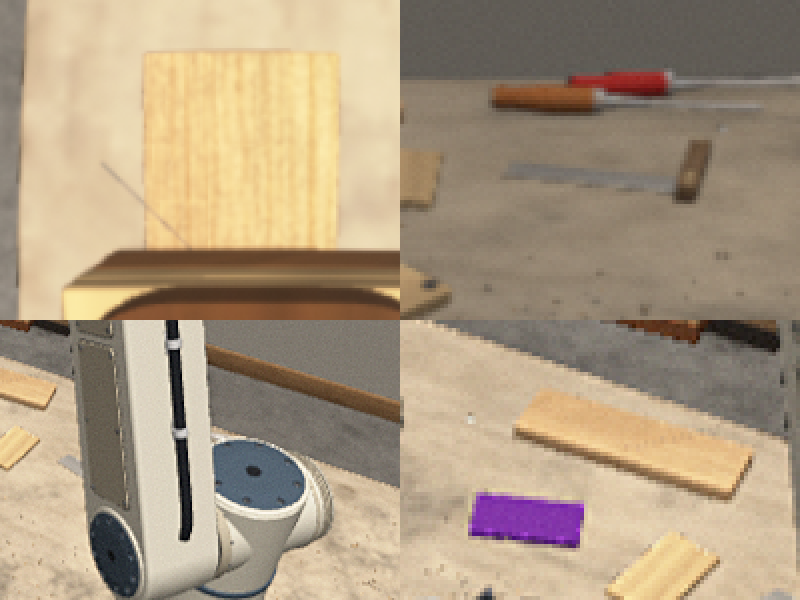

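Call:
servo_tool([
  [0.003,-0.0095,0.03,0,0,0,0],
  [0.003,-0.0095,0.06,0,0,0,0],
  [0.003,-0.0095,0.09,0,0,0,0],
  [0.003,-0.0095,0.115,0,0,0,0],
  [0.003,-0.0095,0.135,0,0,0,0],
  [0.003,-0.0095,0.147,0,0,0,0],
  [0.003,-0.0095,0.153,0,0,0,0],
  [0.003,-0.0095,0.157,0,0,0,0],
  [0.003,-0.0095,0.159,0,0,0,0],
  [0.003,-0.0095,0.159,0,0,0,0],
  [0.003,-0.0095,0.159,0,0,0,0],
])

```text
time_s: 9.05
ee_pos: [0.526, -0.4353, 0.0371]
orientation: [-0.031, 1.0, -0.0, 0.0]
ft_force: [0.2, -0.4, -2.5]
grip_width: 0.0593
gripper_force: 70.8
```

Call:
servo_tool([
  [0,0,0.001,0,0,0,0],
  [0,0,0.002,0,0,0,0],
  [0,0,0.002,0,0,0,0],
  [0,0,0.002,0,0,0,0],
])

```text
time_s: 9.45
ee_pos: [0.5258, -0.4352, 0.0345]
orientation: [-0.031, 1.0, -0.0, 0.0]
ft_force: [0.5, -0.4, -1.7]
grip_width: 0.0595
gripper_force: 71.2
```

Nearly touching (force easing); one more mm, release, and lift, then look.

Call:
servo_tool([
  [0,0,0.001,0,0,0,0],
  [0,0,0.001,0,0,0,0],
  [0,0,0.001,0,0,0,0.5],
  [0,0,0.001,0,0,0,1],
  [0,0,0.001,0,0,0,1],
  [0,0,0.001,0,0,0,1],
  [0,0,-0.02,0,0,0,1],
  [0,0,-0.06,0,0,0,1],
  [0,0,-0.11,0,0,0,1],
  [0,0,-0.15,0,0,0,1],
  [0.03,0.05,-0.2,0,0,0,1],
  [0.03,0.08,-0.22,0,0,0,1],
  [0.03,0.08,-0.22,0,0,0,1],
  [0.03,0.08,-0.22,0,0,0,1],
])

```text
time_s: 10.85
ee_pos: [0.4912, -0.3565, 0.256]
orientation: [-0.032, 0.999, -0.001, 0.001]
ft_force: [0.4, -0.2, -0.7]
grip_width: 0.0854
gripper_force: 0.0
```

Run:
```python
from h import *
import pickle
s=bot.state(); i=bot.camera_info("wrist"); a=bot.read_camera("wrist"); cv2.imwrite("pics/w6.png",a); pickle.dump(i,open("i6.pkl","wb"))
print(s["ee_pos"],s["grip_width"],yaw(),s["time_s"])
```

```text
[ 0.49117721 -0.35649466  0.25596652] 0.08538462792445894 93.65174478376827 10.85
```

View pics/w6.png

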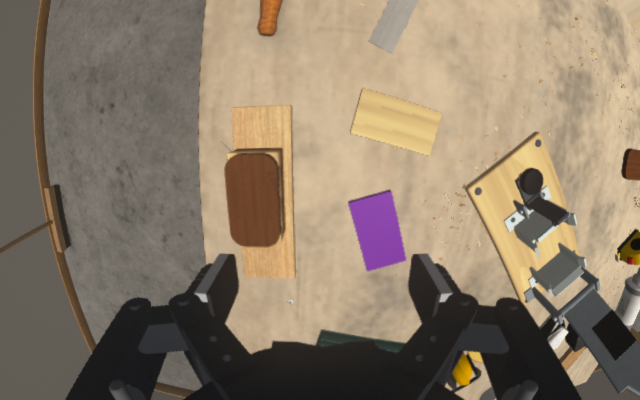

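Run:
```python
from h import *
import pickle; i=pickle.load(open("i6.pkl","rb")); a=cv2.imread("pics/w6.png")
r,c=rect("wrist",a,(215,140,300,255),.072,lambda h:(h[...,2]<140)&(h[...,1]>100)&(h[...,0]<15),i);print("fin",r)
for q in [(232,107),(291,105),(296,278),(243,276)]: print(on("wrist",q,.018,i)[:2].round(4))
F=r; t=np.radians(r[4]); 
for sx in(1,-1):
  for sy in(1,-1): print(np.array(F[:2])+sx*.055*np.array([np.cos(t),np.sin(t)])+sy*.03*np.array([-np.sin(t),np.cos(t)]))
r,c=rect("wrist",a,(345,80,450,160),.009,lambda h:(h[...,1]>75)&(h[...,2]>130),i); print("spacer",r)
cv2.imwrite("pics/c6.png",cv2.resize(a[90:290,200:320],(360,600),interpolation=3))
```

```text
fin [0.5258, -0.436, 0.1097, 0.0609, 3.4702]
[ 0.4216 -0.4765]
[ 0.4173 -0.4021]
[ 0.6553 -0.3868]
[ 0.6596 -0.4651]
[ 0.57888327 -0.40272589]
[ 0.58251503 -0.46261588]
[ 0.46908497 -0.40938412]
[ 0.47271673 -0.46927411]
spacer [0.4297, -0.2684, 0.1124, 0.0644, 78.96]
```

View pics/c6.png

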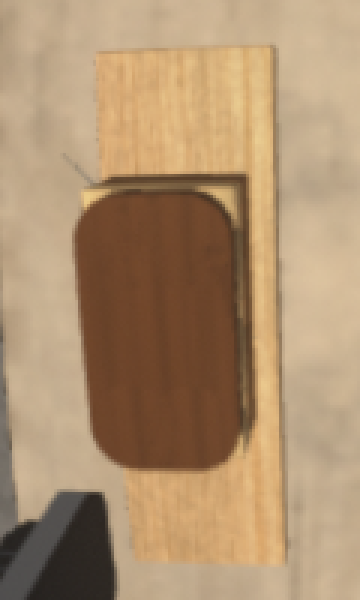

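Run:
```python
from h import *
print(tool([.468,.403,.25],170))
```

```text
(array([-0.0254,  0.7601,  0.0037]), array([ -0.09,   0.  , -76.35]))
```

Call:
servo_tool([
  [0,0.03,0,0,0,0,1],
  [0,0.08,0,0,0,-5,1],
  [0,0.13,0,0,0,-10,1],
  [0,0.18,0,0,0,-15,1],
  [0,0.23,0,0,0,-20,1],
  [0,0.28,0,0,0,-25,1],
  [0,0.33,0,0,0,-30,1],
  [0,0.38,0,0,0,-36,1],
  [0,0.43,0,0,0,-42,1],
  [-0.005,0.48,0,0,0,-48,1],
  [-0.01,0.53,0,0,0,-54,1],
  [-0.015,0.58,0,0,0,-60,1],
  [-0.02,0.63,0,0,0,-66,1],
  [-0.025,0.68,0,0,0,-72,1],
  [-0.025,0.72,0,0,0,-76.3,1],
  [-0.025,0.75,0,0,0,-76.3,1],
  [-0.025,0.76,0,0,0,-76.3,1],
  [-0.025,0.76,0,0,0,-76.3,1],
  [-0.025,0.76,0,0,0,-76.3,1],
])

```text
time_s: 12.8
ee_pos: [0.4682, 0.4018, 0.2531]
orientation: [-0.642, 0.767, -0.0, -0.001]
ft_force: [-0.6, -0.5, -0.5]
grip_width: 0.0854
gripper_force: 0.0
```

Run:
```python
from h import *
import pickle
s=bot.state(); i=bot.camera_info("wrist"); a=bot.read_camera("wrist"); cv2.imwrite("pics/w7.png",a); pickle.dump(i,open("i7.pkl","wb"))
print(s["ee_pos"],s["qpos"],yaw(),s["time_s"])
```

```text
[0.46823089 0.40177913 0.25306068] [ 7.07054694e-01  3.22465509e-01  1.62692669e+00 -6.19798616e-04
  1.19432233e+00 -2.25750470e+00] 169.83771994985207 12.8
```

View pics/w7.png

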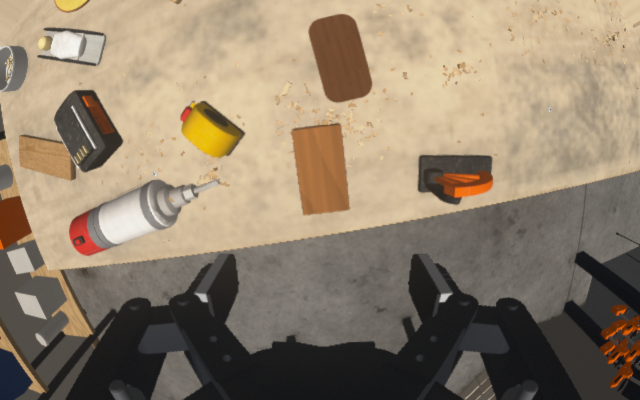

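Run:
```python
from h import *
import pickle; i=pickle.load(open("i7.pkl","rb")); a=cv2.imread("pics/w7.png")
h=cv2.cvtColor(a,cv2.COLOR_BGR2HSV); print(h[169,320],h[57,340],h[169,270],h[110,370])
r,c=rect("wrist",a,(275,110,365,230),.024,lambda h:(h[...,1]>105)&(h[...,2]>60),i);print("body",r,c.min(0),c.max(0))
r2,c=rect("wrist",a,(295,5,385,112),.012,lambda h:(h[...,1]>100)&(h[...,2]<150),i);print("top",r2,c.min(0),c.max(0))
y=r[4]+90; y=y if y>0 else y+180
print(y,tool([r[0],r[1],.018],y), tool([r[0],r[1],.018],y-180))
```

```text
[ 14 158 170] [ 13 148 114] [ 19  65 223] [ 19  66 223]
body [0.4718, 0.3989, 0.1144, 0.0592, 86.621] [292 121] [348 214]
top [0.4243, 0.2673, 0.109, 0.0594, -85.3687] [309  14] [371 101]
176.62099999999998 (array([ 0.0016, -0.0041,  0.2355]), array([ 0.04, -0.08, -6.78])) (array([ 0.0016, -0.0041,  0.2355]), array([-1.3000e-01, -6.0000e-02,  1.7322e+02]))
```

Call:
servo_tool([
  [0.0,-0.004,0.05,0,0,-3,1],
  [0.0,-0.004,0.1,0,0,-6.8,1],
  [0.0,-0.004,0.14,0,0,-6.8,1],
  [0.0,-0.004,0.17,0,0,-6.8,1],
  [0.0,-0.004,0.2,0,0,-6.8,1],
  [0.0,-0.004,0.22,0,0,-6.8,1],
  [0.0,-0.004,0.235,0,0,-6.8,1],
  [0.0,-0.004,0.247,0,0,-6.8,1],
  [0.0,-0.004,0.251,0,0,-6.8,1],
  [0.0,-0.004,0.251,0,0,-6.8,1],
  [0.0,-0.004,0.251,0,0,-6.8,1],
])

```text
time_s: 13.95
ee_pos: [0.4724, 0.4027, 0.0041]
orientation: [-0.686, 0.727, -0.0, 0.001]
ft_force: [-0.3, 0.6, -0.1]
grip_width: 0.0855
gripper_force: 0.0
```

Call:
servo_tool([
  [0.002,0,0.002,0,0,0,1],
  [0.002,0,0.003,0,0,0,1],
  [0.002,0,0.003,0,0,0,1],
  [0.002,0,0.003,0,0,0,0],
  [0.002,0,0.003,0,0,0,0],
  [0.002,0,0.003,0,0,0,0],
  [0.002,0,0.003,0,0,0,0],
  [0.002,0,0.003,0,0,0,0],
  [0.002,0,0.003,0,0,0,0],
])

```text
time_s: 14.85
ee_pos: [0.472, 0.4006, 0.0007]
orientation: [-0.686, 0.727, -0.0, 0.0]
ft_force: [-0.7, -0.7, 5.6]
grip_width: 0.0586
gripper_force: 65.2
```

Call:
servo_tool([
  [0,0,-0.01,0,0,0,0],
  [0,0,-0.03,0,0,0,0],
  [0,0,-0.06,0,0,0,0],
  [0,0,-0.1,0,0,0,0],
  [0,0,-0.14,0,0,0,0],
  [0,0,-0.17,0,0,0,0],
  [0,0,-0.19,0,0,0,0],
  [0,0,-0.19,0,0,0,0],
  [0,0,-0.19,0,0,0,0],
])

```text
time_s: 15.75
ee_pos: [0.4715, 0.4001, 0.1901]
orientation: [-0.686, 0.727, 0.0, 0.0]
ft_force: [-0.4, -0.4, -1.0]
grip_width: 0.0588
gripper_force: 64.7
```

Run:
```python
from h import *
import pickle
s=bot.state(); i=bot.camera_info("wrist"); a=bot.read_camera("wrist"); cv2.imwrite("pics/w8.png",a); pickle.dump(i,open("i8.pkl","wb"))
print(s["ee_pos"],s["grip_width"],s["gripper_force"],s["ft_force"],yaw(),s["time_s"])
h=cv2.cvtColor(a,cv2.COLOR_BGR2HSV).astype(int)
m=((h[...,1]>105)&(h[...,2]>60)).astype(np.uint8); m[:60]=0;m[330:]=0; m[:,:200]=0;m[:,450:]=0
m=cv2.morphologyEx(m,cv2.MORPH_OPEN,np.ones((3,3),np.uint8))
for v in range(60,330,10): 
    u=np.flatnonzero(m[v]); print(v,len(u),u.min() if len(u) else 0,u.max() if len(u) else 0, end=" | ")
print(tool([.582,.0055,.2],131))
```

```text
[0.47147866 0.40013725 0.19012801] 0.05876387031683948 64.72428560256958 [-0.43812522 -0.42260519 -0.97383721] 176.70355659316914 15.75
60 58 335 392 | 70 57 337 393 | 80 57 338 394 | 90 57 339 395 | 100 44 344 387 | 110 12 200 372 | 120 29 200 228 | 130 38 200 337 | 140 26 200 225 | 150 17 200 216 | 160 66 288 361 | 170 143 252 394 | 180 145 251 395 | 190 145 251 395 | 200 143 252 394 | 210 141 253 393 | 220 139 254 392 | 230 138 255 392 | 240 137 255 391 | 250 135 256 390 | 260 135 256 390 | 270 131 258 388 | 280 129 259 387 | 290 127 260 386 | 300 125 261 385 | 310 121 263 383 | 320 119 264 382 | (array([ 0.3873, -0.1334, -0.0105]), array([ 4.00e-02, -9.00e-02,  4.57e+01]))
```

```bash
cat >> h.py <<'E'
def tp(p):
    s=bot.state(); return s["ee_pos"]+R.from_quat(s["orientation"]).apply(p)
E
python3 - <<'E'
from h import *
for x in(.052,.055,.058): print(x,proj("wrist",[tp([x,y,0]) for y in(-.03,0,.03)]).round(1).tolist())
i=cv2.cvtColor(cv2.imread("pics/w8.png"),cv2.COLOR_BGR2HSV); print([(v,i[v,323].tolist()) for v in range(150,190,2)])
for u in (270,375): print([(v,i[v,u].tolist()) for v in range(158,180,2)])
E
```

```text
0.052 [[262.3, 162.6], [325.7, 162.1], [388.9, 162.7]]
0.055 [[262.1, 156.4], [325.7, 155.8], [389.1, 156.5]]
0.058 [[261.8, 150.1], [325.7, 149.5], [389.4, 150.2]]
[(150, [18, 90, 221]), (152, [19, 73, 229]), (154, [19, 68, 224]), (156, [18, 67, 218]), (158, [18, 67, 209]), (160, [14, 113, 104]), (162, [13, 135, 83]), (164, [13, 134, 82]), (166, [13, 146, 82]), (168, [13, 145, 97]), (170, [13, 159, 141]), (172, [13, 162, 165]), (174, [13, 162, 186]), (176, [13, 161, 185]), (178, [13, 163, 185]), (180, [13, 163, 186]), (182, [13, 163, 185]), (184, [13, 163, 186]), (186, [14, 165, 185]), (188, [13, 165, 184])]
[(158, [18, 67, 218]), (160, [15, 96, 117]), (162, [13, 129, 85]), (164, [13, 130, 86]), (166, [14, 132, 85]), (168, [13, 135, 89]), (170, [13, 150, 126]), (172, [13, 156, 152]), (174, [13, 158, 170]), (176, [13, 159, 172]), (178, [14, 161, 171])]
[(158, [18, 80, 223]), (160, [15, 102, 120]), (162, [14, 134, 84]), (164, [13, 132, 83]), (166, [13, 129, 81]), (168, [13, 134, 84]), (170, [13, 149, 118]), (172, [13, 155, 140]), (174, [13, 158, 157]), (176, [14, 158, 157]), (178, [14, 159, 157])]
```

Call:
servo_tool([
  [0.03,0,0,0,0,3,0],
  [0.07,0,0,0,0,6,0],
  [0.11,0,0,0,0,10,0],
  [0.15,0,0,0,0,14,0],
  [0.19,-0.01,0,0,0,19,0],
  [0.23,-0.03,0,0,0,24,0],
  [0.27,-0.05,0,0,0,29,0],
  [0.31,-0.07,0,0,0,34,0],
  [0.34,-0.09,0,0,0,39,0],
  [0.37,-0.11,0,0,0,43,0],
  [0.385,-0.125,0,0,0,45.7,0],
  [0.389,-0.133,0,0,0,45.7,0],
  [0.389,-0.133,0,0,0,45.7,0],
  [0.389,-0.133,0.02,0,0,45.7,0],
  [0.389,-0.133,0.05,0,0,45.7,0],
  [0.389,-0.133,0.08,0,0,45.7,0],
  [0.389,-0.133,0.09,0,0,45.7,0],
  [0.389,-0.133,0.09,0,0,45.7,0],
  [0.389,-0.133,0.09,0,0,45.7,0],
])

```text
time_s: 17.7
ee_pos: [0.5825, 0.005, 0.1012]
orientation: [-0.351, 0.936, -0.0, 0.0]
ft_force: [-0.4, 0.8, -0.6]
grip_width: 0.0585
gripper_force: 64.8
```

Run:
```python
from h import *
s=bot.state(); print(s["ee_pos"],s["grip_width"],s["gripper_force"],s["ft_force"],yaw(),tool([.5814,.0042,.02],131))
a=bot.read_camera("wrist"); cv2.imwrite("pics/w9.png",a)
h=cv2.cvtColor(a,cv2.COLOR_BGR2HSV)
print([(v,h[v,323].tolist()) for v in range(110,190,3)])
```

```text
[0.58252582 0.00498623 0.10117496] 0.05853749212480476 64.77264761924744 [-0.41674131  0.81150359 -0.63430322] 131.0587029080873 (array([0.0014, 0.0002, 0.0812]), array([-0.02,  0.03,  0.06]))
[(110, [87, 11, 230]), (113, [87, 12, 227]), (116, [90, 10, 229]), (119, [90, 11, 226]), (122, [87, 11, 228]), (125, [37, 11, 204]), (128, [37, 11, 204]), (131, [37, 12, 196]), (134, [34, 12, 147]), (137, [39, 12, 149]), (140, [20, 65, 184]), (143, [19, 107, 226]), (146, [19, 108, 226]), (149, [19, 109, 225]), (152, [19, 109, 225]), (155, [19, 109, 225]), (158, [19, 112, 221]), (161, [14, 128, 80]), (164, [13, 126, 75]), (167, [13, 134, 80]), (170, [12, 161, 138]), (173, [13, 161, 165]), (176, [13, 164, 171]), (179, [13, 164, 171]), (182, [14, 167, 170]), (185, [13, 166, 171]), (188, [13, 164, 171])]
```

Run:
```python
from h import *
c,s_=np.cos(np.radians(41)),np.sin(np.radians(41))
f=lambda P:(round(P[0]*c+P[1]*s_,4),round(-P[0]*s_+P[1]*c,4))
print("wall",f(on("wrist",(323,140),.015))," expected px .443-.057=.386", "top edge(flare) z.082",f(on("wrist",(323,124),.082)),f(on("wrist",(323,133),.072)))
print("block end",f(on("wrist",(323,160),.1012)))
h=cv2.cvtColor(cv2.imread("pics/w9.png"),cv2.COLOR_BGR2HSV)
for v in (110,118,128,136,145,150): print(v,"".join("W" if x[1]>60 else ("g" if x[2]<170 else "L") for x in h[v,220:430:2]))
```

```text
wall (np.float64(0.3918), np.float64(-0.3809))  expected px .443-.057=.386 top edge(flare) z.082 (np.float64(0.3758), np.float64(-0.3808)) (np.float64(0.3814), np.float64(-0.3808))
block end (np.float64(0.3915), np.float64(-0.3808))
110 WWWWWWWWWWWWWWWWWWWWWLLLLLLLgggggLLLLLLLLLLLLLLLLLLLLLLLLLLLLLLLLLLLLLLLLLgggggLLLLLLLWWWWWWWWWWWWWWWWWWW
118 WWWWWWWWWWWWWWWWWWWWWWLLLLLLLLLLLLLLLLLLLLLLLLLLLLLLLLLLLLLLLLLLLLLLLLLLLLLLLLLLLLLLLLWWWWWWWWWWWWWWWWWWW
128 WWWWWWWWWWWWWWWWWWWWWWLLLLLLLLLLLLLLLLLLLLLLLLLLLLLLLLLLLLLLLLLLLLLLLLLLLLLLLLLLLLLLLLWWWWWWWWWWWWWWWWWWW
136 WWWWWWWWWWWWWWWWWWWWWLLLLgggggggggggggggggggggggggggggggggggggggggggggggggggggggggggLLLWWWWWWWWWWWWWWWWWW
145 WWWWWWWWWWWWWWWLLLLgggggggggggggWWWWWWWWWWWWWWWWWWWWWWWWWWWWWWWWWWWWWWWWWWWggggggggggggggLLLLWWWWWWWWWWWW
150 WWWWWWWWWWWWWWWLLLLgggggggggggggWWWWWWWWWWWWWWWWWWWWWWWWWWWWWWWWWWWWWWWWWWWggggggggggggggLLLLWWWWWWWWWWWW
```

Run:
```python
from h import *
c,s_=np.cos(np.radians(41)),np.sin(np.radians(41))
f=lambda P:(round(float(P[0]*c+P[1]*s_),4),round(float(-P[0]*s_+P[1]*c),4))
for v in (124.5,133.5,139.5): print(v,[f(on("wrist",(323,v),z)) for z in(.072,.077,.082)])
for u in (283.5,376.5,282,379): print(u,[f(on("wrist",(u,147),z)) for z in(.015,.072,.082)])
```

```text
124.5 [(0.3767, -0.3808), (0.3764, -0.3808), (0.376, -0.3808)]
133.5 [(0.3817, -0.3808), (0.3812, -0.3808), (0.3808, -0.3808)]
139.5 [(0.3851, -0.3808), (0.3845, -0.3808), (0.384, -0.3808)]
283.5 [(0.3968, -0.4104), (0.3892, -0.403), (0.3878, -0.4017)]
376.5 [(0.3966, -0.3407), (0.389, -0.3507), (0.3877, -0.3524)]
282 [(0.3968, -0.4115), (0.3892, -0.4039), (0.3878, -0.4025)]
379 [(0.3966, -0.3388), (0.389, -0.3492), (0.3876, -0.3511)]
```

Run:
```python
from h import *
s=bot.state(); e=s["ee_pos"]
for z in (.1,.072,.015): print(z,proj("wrist",[tp([.045,y,e[2]-z]) for y in(-.032,0,.032)]).round(1).tolist())
a=cv2.imread("pics/w9.png"); h=cv2.cvtColor(a,cv2.COLOR_BGR2HSV)
for v in (143,147,152,156): print(v,[(u,h[v,u].tolist()) for u in list(range(270,292,2))+list(range(366,386,2))])
```

```text
0.1 [[260.9, 173.6], [327.1, 173.2], [393.0, 173.7]]
0.072 [[270.3, 162.9], [326.5, 162.5], [382.4, 163.0]]
0.015 [[282.8, 148.9], [325.6, 148.6], [368.2, 149.0]]
143 [(270, [33, 15, 158]), (272, [26, 17, 118]), (274, [23, 18, 116]), (276, [26, 18, 116]), (278, [26, 16, 115]), (280, [30, 16, 113]), (282, [21, 28, 120]), (284, [18, 108, 212]), (286, [18, 110, 215]), (288, [18, 110, 215]), (290, [18, 111, 214]), (366, [20, 109, 227]), (368, [19, 107, 224]), (370, [20, 58, 115]), (372, [26, 23, 88]), (374, [21, 21, 87]), (376, [19, 23, 89]), (378, [30, 20, 88]), (380, [23, 23, 89]), (382, [26, 20, 89]), (384, [26, 17, 107])]
147 [(270, [37, 15, 157]), (272, [26, 17, 118]), (274, [26, 18, 116]), (276, [23, 18, 115]), (278, [26, 18, 114]), (280, [26, 16, 113]), (282, [21, 27, 121]), (284, [18, 108, 212]), (286, [18, 111, 216]), (288, [18, 111, 216]), (290, [18, 111, 214]), (366, [20, 108, 227]), (368, [20, 108, 224]), (370, [20, 45, 101]), (372, [26, 23, 87]), (374, [23, 23, 87]), (376, [26, 21, 87]), (378, [26, 21, 87]), (380, [26, 23, 88]), (382, [23, 23, 89]), (384, [30, 16, 110])]
152
[... 227 characters left out ...]
0, [18, 111, 214]), (366, [20, 108, 227]), (368, [18, 105, 209]), (370, [20, 39, 97]), (372, [19, 23, 88]), (374, [21, 21, 87]), (376, [21, 21, 87]), (378, [23, 23, 87]), (380, [23, 23, 87]), (382, [26, 23, 89]), (384, [30, 16, 114])]
156 [(270, [34, 12, 167]), (272, [26, 15, 119]), (274, [30, 18, 114]), (276, [26, 18, 114]), (278, [26, 18, 115]), (280, [23, 18, 114]), (282, [21, 28, 120]), (284, [18, 103, 198]), (286, [18, 112, 217]), (288, [18, 110, 215]), (290, [18, 112, 214]), (366, [20, 108, 227]), (368, [19, 106, 210]), (370, [21, 42, 98]), (372, [23, 23, 87]), (374, [21, 21, 87]), (376, [21, 21, 87]), (378, [20, 26, 88]), (380, [19, 23, 88]), (382, [26, 22, 91]), (384, [25, 13, 114])]
```

Call:
servo_tool([
  [0.0018,0.0002,0.01,0,0,0,0],
  [0.0018,0.0002,0.02,0,0,0,0],
  [0.0018,0.0002,0.03,0,0,0,0],
  [0.0018,0.0002,0.04,0,0,0,0],
  [0.0018,0.0002,0.05,0,0,0,0],
  [0.0018,0.0002,0.06,0,0,0,0],
  [0.0018,0.0002,0.068,0,0,0,0],
  [0.0018,0.0002,0.075,0,0,0,0],
  [0.0018,0.0002,0.08,0,0,0,0],
  [0.0018,0.0002,0.08,0,0,0,0],
])

```text
time_s: 18.75
ee_pos: [0.5802, 0.0033, 0.0195]
orientation: [-0.35, 0.937, 0.0, -0.0]
ft_force: [-1.2, 1.3, -2.1]
grip_width: 0.0587
gripper_force: 64.8
```

Call:
servo_tool([
  [-0.0005,0,0.002,0,0,0,0],
  [-0.0005,0,0.004,0,0,0,0],
  [-0.0005,0,0.005,0,0,0,0],
  [-0.0005,0,0.005,0,0,0,0],
])

```text
time_s: 19.15
ee_pos: [0.5809, 0.0038, 0.0157]
orientation: [-0.35, 0.937, 0.0, 0.0]
ft_force: [-4.5, 2.4, 3.3]
grip_width: 0.0587
gripper_force: 65.3
```

Call:
servo_tool([
  [0,0,0,0,0,0,0.5],
  [0,0,0,0,0,0,1],
  [0,0,0,0,0,0,1],
  [0,0,0,0,0,0,1],
  [0,0,-0.02,0,0,0,1],
  [0,0,-0.06,0,0,0,1],
  [0,0,-0.1,0,0,0,1],
  [0,0,-0.15,0,0,0,1],
  [0,0,-0.2,0,0,0,1],
  [0,0,-0.24,0,0,0,1],
  [0,0,-0.24,0,0,0,1],
  [0,0,-0.24,0,0,0,1],
])

```text
time_s: 20.35
ee_pos: [0.5816, 0.0035, 0.2564]
orientation: [-0.35, 0.937, -0.001, 0.001]
ft_force: [-0.1, -0.7, -1.3]
grip_width: 0.0852
gripper_force: 0.0
```

Run:
```python
from h import *
s=bot.state(); print(s["ee_pos"],yaw(),s["time_s"])
a=bot.read_camera("wrist"); cv2.imwrite("pics/w10.png",a)
r,c=rect("wrist",a,(280,110,370,245),.039,lambda h:(h[...,1]>120)&(h[...,2]<205)&(h[...,0]<17),None);print("body",r,c.min(0),c.max(0))
b=bot.read_camera("scene"); cv2.imwrite("pics/sc10.png",b)
r,c=rect("scene",b,(365,165,405,200),.009,lambda h:(h[...,1]>85)&(h[...,2]>130));print("spacer",r)
r,c=rect("scene",b,(295,262,340,305),.012,lambda h:(h[...,1]>100)&(h[...,2]<150));print("top",r)
print(tool([.43,-.2685,.2],-11))
```

```text
[0.58162962 0.00348229 0.25636348] 131.00165684815792 20.35
body [0.5822, 0.0038, 0.1076, 0.0592, 40.9735] [299 127] [349 215]
spacer [0.4237, -0.2606, 0.1126, 0.0622, 79.3485]
top [0.4195, 0.2739, 0.1137, 0.0606, -85.5551]
(array([ 0.2918, -0.1068,  0.0543]), array([-7.00e-02, -1.10e-01,  1.42e+02]))
```

Call:
servo_tool([
  [0.03,-0.01,0,0,0,8.5,1],
  [0.06,-0.02,0,0,0,17,1],
  [0.09,-0.03,0,0,0,25.5,1],
  [0.12,-0.04,0,0,0,34,1],
  [0.15,-0.05,0,0,0,42.5,1],
  [0.18,-0.06,0,0,0,51,1],
  [0.21,-0.07,0,0,0,59.5,1],
  [0.24,-0.09,0,0,0,68,1],
  [0.27,-0.1,0,0,0,76.5,1],
  [0.29,-0.106,0,0,0,85,1],
  [0.292,-0.107,0,0,0,93.5,1],
  [0.292,-0.107,0,0,0,102,1],
  [0.292,-0.107,0,0,0,110.5,1],
  [0.292,-0.107,0,0,0,119,1],
  [0.292,-0.107,0,0,0,127.5,1],
  [0.292,-0.107,0,0,0,136,1],
  [0.292,-0.107,0,0,0,142,1],
  [0.292,-0.107,0,0,0,142,1],
  [0.292,-0.107,0,0,0,142,1],
])

```text
time_s: 22.35
ee_pos: [0.4303, -0.2684, 0.2541]
orientation: [0.771, 0.637, -0.0, -0.001]
ft_force: [-0.1, -0.4, 0.8]
grip_width: 0.0854
gripper_force: 0.0
```

Run:
```python
from h import *
s=bot.state(); print(s["ee_pos"],yaw(),s["time_s"])
a=bot.read_camera("wrist"); cv2.imwrite("pics/w11.png",a)
p=proj("wrist",[[.428,-.267,.009]])[0].astype(int); print(p)
box=(p[0]-75,p[1]-75,p[0]+75,p[1]+75)
r,c=rect("wrist",a,box,.009,lambda h:(h[...,1]>85)&(h[...,2]>130));print("spacer",r,c.min(0),c.max(0))
h=cv2.cvtColor(a,cv2.COLOR_BGR2HSV);print(h[p[1],p[0]],[h[p[1],p[0]+d].tolist() for d in(-70,-55,-45,45,55,70)])
y=r[4]-90; print(y,tool([r[0],r[1],.003],y))
# search for other birch sheets in the view
m=((h[...,1]>85)&(h[...,2]>130)&(h[...,0]<30)).astype(np.uint8); n,_,st,ce=cv2.connectedComponentsWithStats(m)
for k in range(1,n):
    if st[k,4]>300: print(st[k],ce[k].round(), on("wrist",ce[k],.009).round(3))
```

```text
[ 0.43034707 -0.26843804  0.25409445] -10.81473449547882 22.35
[320 164]
spacer [0.4298, -0.2677, 0.11, 0.0619, 79.2196] [297 122] [346 206]
[ 19 110 206] [[18, 67, 186], [18, 69, 193], [18, 67, 191], [18, 69, 181], [17, 69, 184], [17, 67, 189]]
-10.7804 (array([ 0.0005, -0.0004,  0.2514]), array([-0.09, -0.03, -0.05]))
[ 275    0  153   68 4402] [360.  24.] [ 0.511 -0.099  0.009]
[563   0  29  24 528] [578.  11.] [ 0.886 -0.077  0.009]
[608  77  24  26 346] [620.  91.] [ 0.982 -0.213  0.009]
[ 297  122   51   85 4017] [321. 163.] [ 0.43  -0.265  0.009]
[144 170  12  73 577] [148. 205.] [ 0.167 -0.272  0.009]
[ 332  220  160   85 4175] [413. 260.] [ 0.534 -0.429  0.009]
[235 288  42  16 508] [255. 295.] [ 0.291 -0.445  0.009]
```

Call:
servo_tool([
  [0.0005,-0.0004,0.04,0,0,0,0.8],
  [0.0005,-0.0004,0.08,0,0,0,0.8],
  [0.0005,-0.0004,0.12,0,0,0,0.8],
  [0.0005,-0.0004,0.16,0,0,0,0.8],
  [0.0005,-0.0004,0.19,0,0,0,0.8],
  [0.0005,-0.0004,0.215,0,0,0,0.8],
  [0.0005,-0.0004,0.232,0,0,0,0.8],
  [0.0005,-0.0004,0.243,0,0,0,0.8],
  [0.0005,-0.0004,0.248,0,0,0,0.8],
  [0.0005,-0.0004,0.25,0,0,0,0.8],
  [0.0005,-0.0004,0.25,0,0,0,0.8],
  [0.0005,-0.0004,0.25,0,0,0,0.8],
])

```text
time_s: 23.6
ee_pos: [0.431, -0.2685, 0.006]
orientation: [0.772, 0.636, 0.0, 0.001]
ft_force: [-0.2, -0.4, 0.7]
grip_width: 0.0682
gripper_force: 0.0
```

Call:
servo_tool([
  [0,0,0.001,0,0,0,0.8],
  [0,0,0.002,0,0,0,0.8],
  [0,0,0.003,0,0,0,0.8],
  [0,0,0.003,0,0,0,0.8],
  [0,0,0.003,0,0,0,0.8],
])

```text
time_s: 24.1
ee_pos: [0.4305, -0.2681, 0.0023]
orientation: [0.772, 0.636, -0.0, -0.0]
ft_force: [0.4, 0.1, 0.2]
grip_width: 0.0681
gripper_force: 0.0
```

Call:
servo_tool([
  [0,0,0.001,0,0,0,0.8],
  [0,0,0.002,0,0,0,0.8],
  [0,0,0.003,0,0,0,0.8],
  [0,0,0.004,0,0,0,0.8],
  [0,0,0.004,0,0,0,0.8],
])

```text
time_s: 24.6
ee_pos: [0.4304, -0.2681, -0.0019]
orientation: [0.772, 0.636, -0.0, -0.0]
ft_force: [0.5, -0.3, 0.4]
grip_width: 0.0681
gripper_force: 0.0
```

Call:
servo_tool([
  [0,0,0.001,0,0,0,0.8],
  [0,0,0.002,0,0,0,0.8],
  [0,0,0.002,0,0,0,0.8],
])

```text
time_s: 24.9
ee_pos: [0.4305, -0.2681, -0.0038]
orientation: [0.772, 0.636, -0.0, -0.0]
ft_force: [-0.4, -0.3, 0.2]
grip_width: 0.0683
gripper_force: 0.0
```

Call:
servo_tool([
  [0,0,0,0,0,0,0.6],
  [0,0,0,0,0,0,0],
  [0,0,0,0,0,0,0],
  [0,0,0,0,0,0,0],
  [0,0,0,0,0,0,0],
])

```text
time_s: 25.4
ee_pos: [0.4305, -0.2681, -0.0033]
orientation: [0.772, 0.636, -0.0, -0.0]
ft_force: [-2.7, 1.0, 8.3]
grip_width: 0.058
gripper_force: 63.3
```

Gripped. Lift and check where it sits in the hand.

Call:
servo_tool([
  [0,0,-0.005,0,0,0,0],
  [0,0,-0.02,0,0,0,0],
  [0,0,-0.05,0,0,0,0],
  [0,0,-0.09,0,0,0,0],
  [0,0,-0.13,0,0,0,0],
  [0,0,-0.17,0,0,0,0],
  [0,0,-0.19,0,0,0,0],
  [0,0,-0.19,0,0,0,0],
])

```text
time_s: 26.2
ee_pos: [0.4322, -0.2692, 0.1897]
orientation: [0.772, 0.636, 0.001, 0.003]
ft_force: [-0.1, -0.2, -0.4]
grip_width: 0.0581
gripper_force: 64.7
```

```bash
cat >> h.py <<'E'
def held(f):
    s=bot.state(); print("ee",s["ee_pos"].round(4),"w",round(s["grip_width"],4),"F",round(s["gripper_force"],1),s["ft_force"].round(1),"yaw",round(yaw(),2),"t",s["time_s"])
    a=bot.read_camera("wrist"); cv2.imwrite(f,a); h=cv2.cvtColor(a,cv2.COLOR_BGR2HSV)
    for u in (280,323,366): print(u,[(v,*h[v,u].tolist()) for v in range(146,186,2)])
    for z in(0,-.004,-.008,-.012): print(z,[(x,*proj("wrist",[tp([x,0,z])])[0].round(1)) for x in(.05,.055,.06)])
E
python3 - <<'E'
from h import *
held("pics/w12.png")
E
```

```text
ee [ 0.4322 -0.2692  0.1897] w 0.0581 F 64.7 [-0.1 -0.2 -0.4] yaw -11.0 t 26.2
280 [(146, 18, 68, 187), (148, 18, 70, 185), (150, 17, 69, 186), (152, 18, 73, 171), (154, 18, 106, 116), (156, 17, 114, 176), (158, 19, 113, 188), (160, 18, 111, 191), (162, 19, 113, 194), (164, 18, 110, 199), (166, 18, 111, 203), (168, 19, 111, 205), (170, 19, 111, 205), (172, 19, 112, 205), (174, 19, 112, 205), (176, 19, 112, 205), (178, 19, 111, 206), (180, 19, 113, 206), (182, 19, 113, 206), (184, 19, 114, 208)]
323 [(146, 18, 73, 179), (148, 18, 73, 179), (150, 17, 71, 180), (152, 18, 78, 166), (154, 17, 110, 125), (156, 18, 116, 196), (158, 19, 111, 207), (160, 19, 113, 208), (162, 19, 112, 208), (164, 19, 112, 208), (166, 19, 113, 208), (168, 19, 113, 208), (170, 19, 113, 208), (172, 19, 113, 208), (174, 19, 112, 208), (176, 19, 113, 208), (178, 18, 113, 208), (180, 19, 113, 208), (182, 18, 112, 208), (184, 18, 113, 208)]
366 [(146, 17, 69, 167), (148, 18, 69, 170), (150, 17, 66, 171), (152, 17, 71, 162), (154, 17, 105, 121), (156, 17, 116, 192), (158, 18, 112, 205), (160, 18, 111, 206), (162, 18, 113, 206), (164, 18, 112, 207), (166, 18, 112, 207), (168, 18, 112, 207), (170, 18, 111, 206), (172, 18, 112, 207), (174, 18, 112, 207), (176, 18, 112, 207), (178, 19, 113, 206), (180, 19, 111, 207), (182, 19, 113, 207), (184, 19, 113, 208)]
0 [(0.05, np.float64(320.0), np.float64(160.4)), (0.055, np.float64(320.0), np.float64(149.8)), (0.06, np.float64(320.0), np.float64(139.2))]
-0.004 [(0.05, np.float64(319.9), np.float64(162.0)), (0.055, np.float64(319.9), np.float64(151.1)), (0.06, np.float64(319.9), np.float64(140.1))]
-0.008 [(0.05, np.float64(319.9), np.float64(163.6)), (0.055, np.float64(319.8), np.float64(152.4)), (0.06, np.float64(319.8), np.float64(141.1))]
-0.012 [(0.05, np.float64(319.8), np.float64(165.3)), (0.055, np.float64(319.7), np.float64(153.8)), (0.06, np.float64(319.7), np.float64(142.2))]
```

Run:
```python
from h import *
print(tool([.5815,.0041,.19],131))
```

```text
(array([ 0.2963,  0.0955, -0.0024]), array([-1.00e-02,  2.40e-01, -1.42e+02]))
```

Call:
servo_tool([
  [0.02,0.01,0,0,0,-8.5,0],
  [0.05,0.02,0,0,0,-17,0],
  [0.08,0.03,0,0,0,-25.5,0],
  [0.11,0.04,0,0,0,-34,0],
  [0.14,0.05,0,0,0,-42.5,0],
  [0.17,0.06,0,0,0,-51,0],
  [0.2,0.07,0,0,0,-59.5,0],
  [0.22,0.075,0,0,0,-68,0],
  [0.24,0.08,0,0,0,-76.5,0],
  [0.26,0.085,0,0,0,-85,0],
  [0.27,0.09,0,0,0,-93.5,0],
  [0.28,0.093,0,0,0,-102,0],
  [0.29,0.095,0,0,0,-110.5,0],
  [0.296,0.0955,0,0,0,-119,0],
  [0.296,0.0955,0,0,0,-127.5,0],
  [0.296,0.0955,0,0,0,-136,0],
  [0.296,0.0955,0,0,0,-142,0],
  [0.296,0.0955,0,0,0,-142,0],
  [0.296,0.0955,0.04,0,0,-142,0],
  [0.296,0.0955,0.06,0,0,-142,0],
])

```text
time_s: 28.25
ee_pos: [0.5792, 0.0042, 0.1234]
orientation: [-0.348, 0.937, 0.001, -0.001]
ft_force: [0.3, -0.8, -1.1]
grip_width: 0.0581
gripper_force: 64.6
```

Call:
servo_tool([
  [0,0,0.01,0,0,0,0],
  [0,0,0.01,0,0,0,0],
  [0,0,0.01,0,0,0,0],
])

```text
time_s: 28.55
ee_pos: [0.5811, 0.0042, 0.1166]
orientation: [-0.35, 0.937, -0.0, 0.0]
ft_force: [0.4, -0.9, -0.9]
grip_width: 0.0583
gripper_force: 64.6
```

Run:
```python
from h import *
held("pics/w13.png"); print(tool([.5815,.0041,.039],131))
```

```text
ee [0.5811 0.0042 0.1166] w 0.0583 F 64.6 [ 0.4 -0.9 -0.9] yaw 130.94 t 28.55
280 [(146, 23, 22, 103), (148, 23, 20, 104), (150, 26, 20, 104), (152, 21, 33, 100), (154, 17, 99, 88), (156, 17, 113, 149), (158, 19, 112, 184), (160, 19, 111, 189), (162, 19, 114, 193), (164, 18, 111, 197), (166, 19, 112, 202), (168, 19, 112, 203), (170, 19, 113, 203), (172, 19, 113, 204), (174, 19, 113, 204), (176, 19, 113, 204), (178, 19, 111, 204), (180, 19, 111, 204), (182, 19, 113, 205), (184, 19, 114, 204)]
323 [(146, 13, 154, 156), (148, 13, 154, 157), (150, 14, 156, 155), (152, 14, 144, 140), (154, 17, 108, 97), (156, 17, 113, 171), (158, 19, 110, 204), (160, 19, 111, 206), (162, 19, 111, 207), (164, 19, 111, 207), (166, 19, 111, 206), (168, 19, 113, 206), (170, 19, 111, 206), (172, 19, 111, 207), (174, 19, 110, 206), (176, 19, 111, 207), (178, 19, 111, 207), (180, 19, 112, 207), (182, 19, 111, 206), (184, 19, 112, 207)]
366 [(146, 19, 69, 115), (148, 19, 64, 111), (150, 19, 64, 107), (152, 18, 72, 106), (154, 16, 101, 93), (156, 17, 113, 163), (158, 19, 108, 200), (160, 19, 109, 205), (162, 19, 1
[... 187 characters left out ...]
 111, 206), (182, 19, 111, 206), (184, 19, 111, 206)]
0 [(0.05, np.float64(327.1), np.float64(163.5)), (0.055, np.float64(327.2), np.float64(153.0)), (0.06, np.float64(327.2), np.float64(142.4))]
-0.004 [(0.05, np.float64(327.2), np.float64(165.2)), (0.055, np.float64(327.3), np.float64(154.4)), (0.06, np.float64(327.3), np.float64(143.4))]
-0.008 [(0.05, np.float64(327.4), np.float64(166.9)), (0.055, np.float64(327.4), np.float64(155.8)), (0.06, np.float64(327.4), np.float64(144.5))]
-0.012 [(0.05, np.float64(327.5), np.float64(168.7)), (0.055, np.float64(327.5), np.float64(157.3)), (0.06, np.float64(327.6), np.float64(145.7))]
(array([0.0001, 0.    , 0.0781]), array([-0.05,  0.06, -0.05]))
```

Call:
servo_tool([
  [0,0,0.012,0,0,0,0],
  [0,0,0.024,0,0,0,0],
  [0,0,0.036,0,0,0,0],
  [0,0,0.048,0,0,0,0],
  [0,0,0.058,0,0,0,0],
  [0,0,0.066,0,0,0,0],
  [0,0,0.072,0,0,0,0],
  [0,0,0.076,0,0,0,0],
  [0,0,0.077,0,0,0,0],
  [0,0,0.077,0,0,0,0],
])

```text
time_s: 29.6
ee_pos: [0.5807, 0.0042, 0.0393]
orientation: [-0.35, 0.937, 0.0, -0.0]
ft_force: [-0.1, 0.7, -0.5]
grip_width: 0.0578
gripper_force: 64.7
```

Call:
servo_tool([
  [0,0,0.001,0,0,0,0],
  [0,0,0.0015,0,0,0,0],
  [0,0,0.0015,0,0,0,0.5],
  [0,0,0.0015,0,0,0,1],
  [0,0,0.0015,0,0,0,1],
  [0,0,0.0015,0,0,0,1],
  [0,0,-0.02,0,0,0,1],
  [0,0,-0.06,0,0,0,1],
  [0,0,-0.1,0,0,0,1],
  [0,0,-0.15,0,0,0,1],
  [0,0,-0.2,0,0,0,1],
  [0,0,-0.22,0,0,0,1],
  [0,0,-0.22,0,0,0,1],
  [0,0,-0.22,0,0,0,1],
])

```text
time_s: 31.0
ee_pos: [0.5805, 0.0042, 0.259]
orientation: [-0.35, 0.937, -0.0, 0.0]
ft_force: [-0.3, 0.0, 0.0]
grip_width: 0.0856
gripper_force: 0.0
```

Run:
```python
from h import *
s=bot.state(); print(s["ee_pos"],yaw(),s["time_s"])
a=bot.read_camera("wrist"); cv2.imwrite("pics/w14.png",a); h=cv2.cvtColor(a,cv2.COLOR_BGR2HSV)
c,n=np.cos(np.radians(41)),np.sin(np.radians(41)); C=np.array([.5825,.0046])
P=lambda x,y,z:[C[0]+x*c-y*n,C[1]+x*n+y*c,z]
# profile along the four sides at z=.048
print(proj("wrist",[P(-.055,-.03,.048),P(-.055,.03,.048),P(.055,.03,.048),P(.055,-.03,.048)]).round(1).tolist())
print("col323",[(v,*h[v,323].tolist()) for v in list(range(112,140,2))+list(range(205,232,2))])
print("row170",[(u,*h[170,u].tolist()) for u in list(range(284,308,2))+list(range(338,362,2))])
b=bot.read_camera("scene"); r,_=rect("scene",b,(295,262,340,305),.012,lambda h:(h[...,1]>100)&(h[...,2]<150));print("top",r); cv2.imwrite("pics/sc14.png",b)
print(tool([.424,.269,.25],185))
```

```text
[0.58048839 0.00419818 0.25902042] 131.00140602531434 31.0
[[296.7, 127.3], [349.6, 127.3], [347.8, 218.5], [298.6, 218.5]]
col323 [(112, 90, 11, 227), (114, 90, 11, 229), (116, 87, 11, 223), (118, 36, 12, 205), (120, 33, 13, 201), (122, 30, 12, 151), (124, 30, 14, 148), (126, 19, 85, 201), (128, 20, 106, 223), (130, 20, 106, 223), (132, 20, 106, 224), (134, 20, 108, 224), (136, 19, 107, 224), (138, 19, 107, 224), (205, 20, 108, 221), (207, 20, 110, 221), (209, 19, 110, 221), (211, 19, 108, 221), (213, 19, 108, 221), (215, 19, 104, 174), (217, 19, 29, 96), (219, 23, 24, 95), (221, 21, 26, 97), (223, 21, 27, 96), (225, 24, 26, 99), (227, 34, 15, 133), (229, 26, 15, 132), (231, 34, 15, 132)]
row170 [(284, 20, 109, 223), (286, 19, 110, 221), (288, 19, 112, 219), (290, 19, 111, 216), (292, 18, 110, 213), (294, 18, 112, 219), (296, 19, 111, 221), (298, 18, 110, 211), (300, 18, 112, 212), (302, 19, 109, 219), (304, 19, 108, 222), (306, 19, 108, 222), (338, 19, 109, 220), (340, 20, 109, 223), (342, 20, 108, 225), (344, 20, 106, 227), (346, 21, 104, 230), (348, 23, 99, 233), (350, 21, 105, 231), (352, 21, 105, 231), (354, 20, 108, 226), (356, 19, 107, 223), (358, 19, 108, 221), (360, 19, 110, 218)]
top [0.4251, 0.2383, 0.1136, 0.0609, -86.6384]
(array([-0.0562,  0.302 ,  0.008 ]), array([  0.15,  -0.06, -54.  ]))
```

Call:
servo_tool([
  [0,0.03,0,0,0,-4,1],
  [-0.005,0.07,0,0,0,-9,1],
  [-0.01,0.11,0,0,0,-15,1],
  [-0.015,0.15,0,0,0,-21,1],
  [-0.02,0.19,0,0,0,-28,1],
  [-0.03,0.23,0,0,0,-35,1],
  [-0.036,0.26,0,0,0,-43,1],
  [-0.036,0.27,0,0,0,-50,1],
  [-0.036,0.27,0,0,0,-52.4,1],
  [-0.036,0.27,0,0,0,-52.4,1],
  [-0.036,0.27,0,0,0,-52.4,1],
])

```text
time_s: 32.2
ee_pos: [0.4304, 0.2313, 0.2582]
orientation: [0.727, -0.686, -0.0, 0.001]
ft_force: [0.6, 0.2, 0.6]
grip_width: 0.0855
gripper_force: 0.0
```

Run:
```python
from h import *
s=bot.state(); print(s["ee_pos"],s["qpos"],yaw(),s["time_s"])
a=bot.read_camera("wrist"); cv2.imwrite("pics/w15.png",a)
p=proj("wrist",[[.43,.232,.012]])[0].astype(int); print(p)
r,c=rect("wrist",a,(p[0]-80,max(0,p[1]-80),p[0]+80,p[1]+70),.012,lambda h:(h[...,1]>100)&(h[...,2]<150));print("top",r,c.min(0),c.max(0))
y=(r[4]+90)%180; y=y+180 if y<90 else y; print(y,tool([r[0],r[1],-.003],y))
```

```text
[0.43037653 0.23128414 0.25820101] [ 4.90081613e-01  1.11816933e-01  1.88526085e+00 -5.31817223e-05
  1.14650784e+00 -2.70932444e+00] -176.68632398493054 32.2
[323 167]
top [0.4309, 0.2315, 0.1096, 0.0584, -85.7218] [300 125] [346 208]
184.2782 (array([-0.0005, -0.0007,  0.2614]), array([ 0.09, -0.04, -0.98]))
```

Call:
servo_tool([
  [0,-0.0007,0.04,0,0,-1,0.8],
  [0,-0.0007,0.08,0,0,-1,0.8],
  [0,-0.0007,0.12,0,0,-1,0.8],
  [0,-0.0007,0.16,0,0,-1,0.8],
  [0,-0.0007,0.2,0,0,-1,0.8],
  [0,-0.0007,0.225,0,0,-1,0.8],
  [0,-0.0007,0.24,0,0,-1,0.8],
  [0,-0.0007,0.25,0,0,-1,0.8],
  [0,-0.0007,0.255,0,0,-1,0.8],
  [0,-0.0007,0.258,0,0,-1,0.8],
  [0,-0.0007,0.26,0,0,-1,0.8],
  [0,-0.0007,0.26,0,0,-1,0.8],
  [0,-0.0007,0.26,0,0,-1,0.8],
])

```text
time_s: 33.55
ee_pos: [0.4319, 0.2318, -0.0002]
orientation: [0.734, -0.679, 0.0, -0.0]
ft_force: [-0.3, 0.8, -0.6]
grip_width: 0.0683
gripper_force: 0.0
```

Call:
servo_tool([
  [0,0,0,0,0,0,0.6],
  [0,0,0,0,0,0,0],
  [0,0,0,0,0,0,0],
  [0,0,0,0,0,0,0],
  [0,0,0,0,0,0,0],
])

```text
time_s: 34.05
ee_pos: [0.4318, 0.2318, 0.0003]
orientation: [0.734, -0.679, 0.0, -0.0]
ft_force: [-2.4, -1.1, 10.7]
grip_width: 0.0581
gripper_force: 62.1
```

Call:
servo_tool([
  [0,0,-0.005,0,0,0,0],
  [0,0,-0.02,0,0,0,0],
  [0,0,-0.05,0,0,0,0],
  [0,0,-0.09,0,0,0,0],
  [0,0,-0.13,0,0,0,0],
  [0,0,-0.17,0,0,0,0],
  [0,0,-0.19,0,0,0,0],
  [0,0,-0.19,0,0,0,0],
  [0,0,-0.19,0,0,0,0],
])

```text
time_s: 34.95
ee_pos: [0.4313, 0.2316, 0.1894]
orientation: [0.734, -0.679, 0.0, -0.0]
ft_force: [0.0, 0.3, -1.5]
grip_width: 0.0577
gripper_force: 64.8
```

Run:
```python
from h import *
held("pics/w16.png"); print(tool([.5815,.0041,.19],131))
```

```text
ee [0.4313 0.2316 0.1894] w 0.0577 F 64.8 [ 0.   0.3 -1.5] yaw -175.6 t 34.95
280 [(146, 17, 67, 210), (148, 18, 64, 210), (150, 18, 66, 212), (152, 19, 66, 213), (154, 18, 68, 215), (156, 18, 68, 215), (158, 18, 66, 211), (160, 17, 79, 122), (162, 13, 121, 74), (164, 12, 145, 116), (166, 12, 145, 116), (168, 12, 146, 115), (170, 12, 145, 114), (172, 13, 143, 114), (174, 12, 148, 114), (176, 12, 144, 115), (178, 12, 150, 114), (180, 13, 150, 114), (182, 12, 148, 114), (184, 12, 148, 114)]
323 [(146, 18, 67, 214), (148, 17, 67, 216), (150, 18, 67, 216), (152, 17, 67, 217), (154, 18, 67, 212), (156, 16, 88, 84), (158, 13, 114, 65), (160, 12, 135, 100), (162, 12, 147, 111), (164, 12, 146, 110), (166, 12, 146, 110), (168, 12, 147, 109), (170, 12, 147, 111), (172, 12, 151, 113), (174, 11, 149, 113), (176, 12, 151, 113), (178, 11, 150, 112), (180, 11, 149, 113), (182, 12, 148, 112), (184, 12, 150, 112)]
366 [(146, 18, 68, 218), (148, 18, 68, 218), (150, 18, 68, 219), (152, 19, 65, 219), (154, 18, 67, 220), (156, 18, 66, 220), (158, 18, 67, 217), (160, 17, 75, 143), (162, 13, 119, 75), (164
[... 188 characters left out ...]
2, 11, 151, 115), (184, 12, 149, 115)]
0 [(0.05, np.float64(325.3), np.float64(166.6)), (0.055, np.float64(325.3), np.float64(156.1)), (0.06, np.float64(325.3), np.float64(145.5))]
-0.004 [(0.05, np.float64(325.3), np.float64(168.3)), (0.055, np.float64(325.3), np.float64(157.6)), (0.06, np.float64(325.3), np.float64(146.7))]
-0.008 [(0.05, np.float64(325.4), np.float64(170.1)), (0.055, np.float64(325.4), np.float64(159.1)), (0.06, np.float64(325.4), np.float64(147.9))]
-0.012 [(0.05, np.float64(325.4), np.float64(172.1)), (0.055, np.float64(325.5), np.float64(160.7)), (0.06, np.float64(325.5), np.float64(149.1))]
(array([ 0.2381, -0.1328, -0.0015]), array([ 4.00e-02, -5.00e-02,  5.34e+01]))
```

Call:
servo_tool([
  [0.02,-0.01,0,0,0,5,0],
  [0.05,-0.02,0,0,0,10,0],
  [0.08,-0.03,0,0,0,16,0],
  [0.11,-0.04,0,0,0,22,0],
  [0.14,-0.055,0,0,0,28,0],
  [0.17,-0.07,0,0,0,34,0],
  [0.195,-0.09,0,0,0,40,0],
  [0.215,-0.11,0,0,0,46,0],
  [0.23,-0.125,0,0,0,51,0],
  [0.238,-0.133,0,0,0,53.4,0],
  [0.238,-0.133,0.01,0,0,53.4,0],
  [0.238,-0.133,0.03,0,0,53.4,0],
  [0.238,-0.133,0.05,0,0,53.4,0],
  [0.238,-0.133,0.065,0,0,53.4,0],
  [0.238,-0.133,0.07,0,0,53.4,0],
  [0.238,-0.133,0.07,0,0,53.4,0],
  [0.238,-0.133,0.07,0,0,53.4,0],
])

```text
time_s: 36.7
ee_pos: [0.5826, 0.0048, 0.1198]
orientation: [-0.35, 0.937, -0.0, 0.0]
ft_force: [0.0, -0.9, -1.2]
grip_width: 0.058
gripper_force: 64.8
```

Run:
```python
from h import *
held("pics/w17.png"); print(tool([.5815,.0041,.051],131))
```

```text
ee [0.5826 0.0048 0.1198] w 0.058 F 64.8 [ 0.  -0.9 -1.2] yaw 131.03 t 36.7
280 [(146, 23, 17, 122), (148, 26, 17, 122), (150, 26, 17, 122), (152, 30, 15, 122), (154, 30, 15, 123), (156, 34, 17, 123), (158, 23, 17, 122), (160, 15, 59, 86), (162, 14, 121, 78), (164, 12, 146, 119), (166, 12, 147, 120), (168, 12, 145, 120), (170, 12, 148, 119), (172, 12, 148, 119), (174, 13, 149, 118), (176, 12, 151, 118), (178, 12, 151, 118), (180, 12, 153, 118), (182, 12, 153, 118), (184, 12, 153, 118)]
323 [(146, 21, 102, 232), (148, 21, 102, 232), (150, 21, 102, 232), (152, 21, 102, 232), (154, 20, 104, 229), (156, 17, 102, 90), (158, 13, 100, 66), (160, 12, 134, 103), (162, 12, 142, 113), (164, 12, 142, 113), (166, 12, 144, 113), (168, 12, 144, 113), (170, 13, 148, 114), (172, 12, 147, 113), (174, 12, 147, 113), (176, 12, 148, 112), (178, 12, 153, 112), (180, 13, 154, 111), (182, 12, 153, 112), (184, 12, 153, 112)]
366 [(146, 21, 100, 234), (148, 21, 100, 234), (150, 21, 102, 233), (152, 20, 102, 232), (154, 21, 100, 233), (156, 24, 95, 236), (158, 22, 99, 237), (160, 17, 114, 141), (162, 12, 113, 
[... 182 characters left out ...]
 149, 118), (182, 12, 149, 118), (184, 12, 149, 118)]
0 [(0.05, np.float64(327.2), np.float64(163.5)), (0.055, np.float64(327.2), np.float64(153.0)), (0.06, np.float64(327.3), np.float64(142.3))]
-0.004 [(0.05, np.float64(327.3), np.float64(165.1)), (0.055, np.float64(327.4), np.float64(154.3)), (0.06, np.float64(327.4), np.float64(143.4))]
-0.008 [(0.05, np.float64(327.5), np.float64(166.9)), (0.055, np.float64(327.5), np.float64(155.7)), (0.06, np.float64(327.5), np.float64(144.5))]
-0.012 [(0.05, np.float64(327.6), np.float64(168.7)), (0.055, np.float64(327.6), np.float64(157.2)), (0.06, np.float64(327.7), np.float64(145.7))]
(array([0.0015, 0.0005, 0.069 ]), array([-0.04,  0.05,  0.03]))
```

Call:
servo_tool([
  [0.0012,0.0005,0.01,0,0,0,0],
  [0.0012,0.0005,0.02,0,0,0,0],
  [0.0012,0.0005,0.03,0,0,0,0],
  [0.0012,0.0005,0.04,0,0,0,0],
  [0.0012,0.0005,0.05,0,0,0,0],
  [0.0012,0.0005,0.06,0,0,0,0],
  [0.0012,0.0005,0.066,0,0,0,0],
  [0.0012,0.0005,0.069,0,0,0,0],
  [0.0012,0.0005,0.069,0,0,0,0],
  [0.0012,0.0005,0.069,0,0,0,0],
])

```text
time_s: 37.75
ee_pos: [0.5814, 0.0041, 0.0505]
orientation: [-0.35, 0.937, -0.0, 0.0]
ft_force: [-0.3, 0.5, -0.2]
grip_width: 0.0579
gripper_force: 64.8
```

Call:
servo_tool([
  [0,0,0.001,0,0,0,0],
  [0,0,0.0018,0,0,0,0],
  [0,0,0.0018,0,0,0,0.5],
  [0,0,0.0018,0,0,0,1],
  [0,0,0.0018,0,0,0,1],
  [0,0,0.0018,0,0,0,1],
  [0,0,-0.02,0,0,0,1],
  [0,0,-0.06,0,0,0,1],
  [0,0,-0.1,0,0,0,1],
  [0,0,-0.15,0,0,0,1],
  [0,0,-0.19,0,0,0,1],
  [0,0,-0.21,0,0,0,1],
  [0,0,-0.21,0,0,0,1],
  [0,0,-0.21,0,0,0,1],
])

```text
time_s: 39.15
ee_pos: [0.5809, 0.0041, 0.2601]
orientation: [-0.35, 0.937, -0.0, 0.0]
ft_force: [0.1, 0.1, 0.1]
grip_width: 0.0855
gripper_force: 0.0
```

Run:
```python
from h import *
s=bot.state(); print(s["ee_pos"],yaw(),s["time_s"])
a=bot.read_camera("wrist"); cv2.imwrite("pics/w18.png",a)
r,c=rect("wrist",a,(280,110,370,245),.060,lambda h:(h[...,1]>95)&(h[...,2]<150)&(h[...,0]<17));print("top",r,c.min(0),c.max(0))
print(bot.camera_info("wrist")["xyz"])
u=np.array([np.cos(np.radians(41)),np.sin(np.radians(41)),0]); H=np.array([.5825,.0046,0])+.095*u
for th in (1.9,): 
    print("hinge",H,"edge outer",H+u*(-.172*np.cos(th)+.005*np.sin(th))+[0,0,.096+.172*np.sin(th)+.005*np.cos(th)])
```

```text
[0.58094268 0.00411459 0.26010083] 130.9981673317415 39.15
top [0.582, 0.0032, 0.1087, 0.0588, 40.955] [297 127] [349 220]
[ 0.52390336 -0.04791223  0.40200804]
hinge [0.65419741 0.06692561 0.        ] edge outer [0.69973455 0.10651044 0.25714717]
```

Call:
servo_tool([
  [0,0,-0.04,0,0,0,0],
  [0,0,-0.08,0,0,0,0],
  [0,0,-0.1,0,0,0,0],
  [0,0,-0.1,0,0,0,0],
  [-0.04,0,-0.1,0,0,0,0],
  [-0.08,0,-0.1,0,0,0,0],
  [-0.12,0,-0.1,0,0,0,0],
  [-0.16,0,-0.1,0,0,0,0],
  [-0.192,0,-0.1,0,0,0,0],
  [-0.192,0,-0.1,0,0,0,0],
  [-0.192,0,-0.07,0,0,0,0],
  [-0.192,0,-0.03,0,0,0,0],
  [-0.192,0,0.01,0,0,0,0],
  [-0.192,0,0.035,0,0,0,0],
  [-0.192,0,0.035,0,0,0,0],
  [-0.192,0,0.035,0,0,0,0],
])

```text
time_s: 40.8
ee_pos: [0.7252, 0.1295, 0.2244]
orientation: [-0.35, 0.937, 0.0, -0.001]
ft_force: [-0.1, -1.3, 0.6]
grip_width: -0.0002
gripper_force: 0.0
```

Run:
```python
from h import *
s=bot.state(); print(s["ee_pos"],s["ft_force"],yaw(),s["time_s"],s["qpos"])
e=s["ee_pos"]; d=e[:2]-[.5825,.0046]; c,n=np.cos(np.radians(41)),np.sin(np.radians(41)); px=d@[c,n]; print(px,d@[-n,c])
for deg in list(range(90,-1,-6))+[-1]:
    t=np.radians(deg); r=.13+.02*(90-deg)/90
    X=.095-r*np.cos(t)+.005*np.sin(t)+.011; Z=.096+r*np.sin(t)+.005*np.cos(t)
    print(deg,"px",round(X,3),"z",round(Z,3),"tool x,z",round(-(X-px),3),round(e[2]-Z,3))
```

```text
[0.72523349 0.12953727 0.22438607] [-0.1233025  -1.27000334  0.61349077] 130.984594579118 40.8 [ 1.74771585e-01  5.33799969e-01  1.36802796e+00 -1.29472940e-04
  1.24208106e+00 -2.11130003e+00]
0.18968855707794396 0.0006497529747565837
90 px 0.111 z 0.226 tool x,z 0.079 -0.002
84 px 0.097 z 0.227 tool x,z 0.092 -0.003
78 px 0.083 z 0.227 tool x,z 0.106 -0.002
72 px 0.069 z 0.225 tool x,z 0.12 -0.001
66 px 0.056 z 0.222 tool x,z 0.134 0.003
60 px 0.042 z 0.217 tool x,z 0.148 0.008
54 px 0.029 z 0.211 tool x,z 0.161 0.014
48 px 0.016 z 0.203 tool x,z 0.173 0.021
42 px 0.005 z 0.194 tool x,z 0.185 0.031
36 px -0.006 z 0.184 tool x,z 0.196 0.041
30 px -0.016 z 0.172 tool x,z 0.205 0.052
24 px -0.024 z 0.159 tool x,z 0.214 0.065
18 px -0.031 z 0.146 tool x,z 0.221 0.079
12 px -0.037 z 0.132 tool x,z 0.227 0.093
6 px -0.041 z 0.117 tool x,z 0.231 0.108
0 px -0.044 z 0.101 tool x,z 0.234 0.123
-1 px -0.044 z 0.098 tool x,z 0.234 0.126
```

Call:
servo_tool([
  [0.015,0,0,0,0,0,0],
  [0.03,0,0,0,0,0,0],
  [0.04,0,0,0,0,0,0],
  [0.05,0,0,0,0,0,0],
  [0.06,0,0,0,0,0,0],
  [0.07,0,0,0,0,0,0],
  [0.079,0,-0.002,0,0,0,0],
  [0.086,0,-0.002,0,0,0,0],
  [0.092,0,-0.003,0,0,0,0],
  [0.099,0,-0.003,0,0,0,0],
  [0.106,0,-0.002,0,0,0,0],
  [0.113,0,-0.002,0,0,0,0],
  [0.12,0,-0.001,0,0,0,0],
  [0.127,0,0.001,0,0,0,0],
  [0.134,0,0.003,0,0,0,0],
  [0.141,0,0.005,0,0,0,0],
  [0.148,0,0.008,0,0,0,0],
  [0.148,0,0.008,0,0,0,0],
])

```text
time_s: 42.6
ee_pos: [0.6133, 0.0322, 0.2169]
orientation: [-0.35, 0.937, -0.0, -0.001]
ft_force: [1.7, 2.1, 0.4]
grip_width: 0.0001
gripper_force: 1.1
```

Run:
```python
from h import *
s=bot.state(); e=s["ee_pos"]; d=e[:2]-[.5825,.0046]; c,n=np.cos(np.radians(41)),np.sin(np.radians(41)); px=d@[c,n]; print(e,s["ft_force"],px)
b=bot.read_camera("side"); cv2.imwrite("pics/s19.png",b)
for deg in list(range(60,-1,-6))+[-1]:
    t=np.radians(deg); r=.13+.02*(90-deg)/90
    X=.095-r*np.cos(t)+.005*np.sin(t)+.011; Z=.096+r*np.sin(t)+.005*np.cos(t)
    print(deg,"tool x,z",round(-(X-px),3),round(e[2]-Z,3))
```

```text
[0.61332181 0.03220255 0.21686262] [1.6872994  2.09092204 0.42801918] 0.04137041750616092
60 tool x,z -0.001 0.0
54 tool x,z 0.012 0.006
48 tool x,z 0.025 0.014
42 tool x,z 0.037 0.023
36 tool x,z 0.047 0.033
30 tool x,z 0.057 0.045
24 tool x,z 0.065 0.057
18 tool x,z 0.073 0.071
12 tool x,z 0.078 0.085
6 tool x,z 0.083 0.1
0 tool x,z 0.085 0.116
-1 tool x,z 0.086 0.118
```

Call:
servo_tool([
  [0.006,0,0.003,0,0,0,0],
  [0.012,0,0.006,0,0,0,0],
  [0.018,0,0.01,0,0,0,0],
  [0.025,0,0.014,0,0,0,0],
  [0.031,0,0.018,0,0,0,0],
  [0.037,0,0.023,0,0,0,0],
  [0.042,0,0.028,0,0,0,0],
  [0.047,0,0.033,0,0,0,0],
  [0.052,0,0.039,0,0,0,0],
  [0.057,0,0.045,0,0,0,0],
  [0.061,0,0.051,0,0,0,0],
  [0.065,0,0.057,0,0,0,0],
  [0.069,0,0.064,0,0,0,0],
  [0.073,0,0.071,0,0,0,0],
  [0.076,0,0.078,0,0,0,0],
  [0.078,0,0.085,0,0,0,0],
  [0.08,0,0.092,0,0,0,0],
  [0.083,0,0.1,0,0,0,0],
  [0.083,0,0.1,0,0,0,0],
])

```text
time_s: 44.55
ee_pos: [0.5506, -0.0218, 0.116]
orientation: [-0.35, 0.937, 0.0, -0.001]
ft_force: [0.3, 0.1, 2.1]
grip_width: -0.0002
gripper_force: 1.0
```

Call:
servo_tool([
  [0.001,0,0.004,0,0,0,0],
  [0.001,0,0.008,0,0,0,0],
  [0.002,0,0.012,0,0,0,0],
  [0.002,0,0.015,0,0,0,0],
  [0.002,0,0.017,0,0,0,0],
  [0.002,0,0.018,0,0,0,0],
  [0.002,0,0.019,0,0,0,0],
  [0.002,0,0.019,0,0,0,0],
])

```text
time_s: 45.35
ee_pos: [0.55, -0.0229, 0.0985]
orientation: [-0.35, 0.937, -0.0, -0.0]
ft_force: [-2.7, 0.7, 7.6]
grip_width: -0.0
gripper_force: 3.9
```

Call:
servo_tool([
  [0,0,0.001,0,0,0,0],
  [0,0,0.002,0,0,0,0],
  [0,0,0.003,0,0,0,0],
  [0,0,0.003,0,0,0,0],
])

```text
time_s: 45.75
ee_pos: [0.5501, -0.0229, 0.0971]
orientation: [-0.35, 0.937, -0.0, -0.0]
ft_force: [-9.0, -0.2, 28.1]
grip_width: 0.0006
gripper_force: 13.8
```

Call:
servo_tool([
  [0,0,-0.003,0,0,0,0],
  [0,0,-0.006,0,0,0,0],
  [0,0,-0.01,0,0,0,0],
  [0,0,-0.01,0,0,0,0],
])

```text
time_s: 46.15
ee_pos: [0.5503, -0.0229, 0.1055]
orientation: [-0.35, 0.937, -0.0, 0.0]
ft_force: [0.4, -0.6, -0.1]
grip_width: 0.0002
gripper_force: 0.0
```

Force is zero 5 mm above the lid: it is latched. Retreat and check numerically with the cameras.

Call:
servo_tool([
  [0,0,-0.04,0,0,0,0],
  [0,0,-0.08,0,0,0,0],
  [0,0,-0.13,0,0,0,0],
  [0,0,-0.17,0,0,0,0],
  [-0.03,0,-0.18,0,0,0,0],
  [-0.05,0,-0.18,0,0,0,0],
  [-0.05,0,-0.18,0,0,0,0],
  [-0.05,0,-0.18,0,0,0,0],
  [-0.05,0,-0.18,0,0,0,0],
  [-0.05,0,-0.18,0,0,0,0],
])

```text
time_s: 47.15
ee_pos: [0.5871, 0.0095, 0.2847]
orientation: [-0.35, 0.937, 0.0, -0.001]
ft_force: [-0.4, 0.2, 0.1]
grip_width: 0.0003
gripper_force: 0.0
```

Run:
```python
from h import *
s=bot.state(); print(s["ee_pos"],s["ft_force"],s["time_s"])
a=bot.read_camera("wrist"); cv2.imwrite("pics/w20.png",a); h=cv2.cvtColor(a,cv2.COLOR_BGR2HSV)
c,n=np.cos(np.radians(41)),np.sin(np.radians(41)); C=np.array([.5825,.0046])
P=lambda x,y,z:[C[0]+x*c-y*n,C[1]+x*n+y*c,z]
X=np.arange(-.11,.1,.01); q=proj("wrist",[P(x,.015,.101) for x in X])
for x,p in zip(X,q): print(round(x,3),p.round(),h[int(p[1]),int(p[0])].tolist())
# compare start and present side view around the press
s0=cv2.imread("pics/scene0.png"); s1=bot.read_camera("scene"); cv2.imwrite("pics/sc20.png",s1)
for nm,(u0,v0,u1,v1) in {"press":(280,180,365,235),"tape":(252,258,270,288),"finished":(340,130,410,165),"purple":(335,160,370,178)}.items():
    print(nm,np.abs(s0[v0:v1,u0:u1].astype(int)-s1[v0:v1,u0:u1]).mean().round(1))
```

```text
[0.58713043 0.00947731 0.28474318] [-0.40133971  0.16098986  0.12479443] 47.15
-0.11 [339.  68.] [19, 109, 220]
-0.1 [339.  78.] [19, 108, 221]
-0.09 [339.  87.] [114, 21, 179]
-0.08 [339.  97.] [117, 25, 186]
-0.07 [339. 106.] [104, 29, 150]
-0.06 [339. 115.] [104, 33, 153]
-0.05 [338. 125.] [104, 32, 152]
-0.04 [338. 134.] [104, 32, 151]
-0.03 [338. 144.] [106, 32, 153]
-0.02 [338. 153.] [105, 33, 155]
-0.01 [338. 162.] [104, 31, 155]
-0.0 [338. 171.] [103, 31, 155]
0.01 [338. 180.] [105, 30, 154]
0.02 [338. 189.] [102, 25, 150]
0.03 [338. 198.] [102, 28, 154]
0.04 [338. 207.] [101, 27, 153]
0.05 [337. 215.] [101, 27, 152]
0.06 [337. 223.] [100, 26, 148]
0.07 [337. 231.] [100, 25, 153]
0.08 [337. 239.] [99, 22, 149]
0.09 [337. 247.] [30, 3, 83]
press 5.2
tape 2.7
finished 24.3
purple 3.1
```

```bash
python3 -c "
from cell import bot
print(bot.hand_in())"
```

```text
the job is handed in; nothing more can be done
None
```

The press cycle is finished and handed in at about 47 s. The finished block is flat on the board at the right. The body, the one spacer I could find and the top plate are stacked square in the pocket. The lid is shut and held, with no push back once I let go. A small strip of bench behind the robot's base was never clearly in view, and the board measured about 75 mm wide rather than the stated 92 mm.

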